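Fetch the boxed boards for inspection

ROBOT

A 7-joint arm with a two-finger parallel gripper is mounted at the origin on the work surface. World frame = base frame: x ahead of the robot, y to its left, z up, the work surface at z = 0. Lengths are in m, angles in rad, forces in N, time in s.
With the tool pointing down it reaches from about 0.425 to 0.875 m from the base axis. Payload 9.9 kg.
Tool frame: the origin (TCP) lies at the very end of the fingers, on their centre line; the grasp point (between the pads) lies 19 mm behind it; z points along the fingers, y is the line along which they close (so a half turn about z gives the same grasp; the last joint's range is limited). The gripper opens to 85 mm and grips with 20 to 120 N. Pads are 22 mm wide; open, the fingers measure 114 mm over their backs; the gripper's body (76 mm by 85 mm) begins 54 mm behind the grasp point. The pads swing forward as they close: fully open they stand 13 mm farther back than shut.
Start: joints at [1.211, 0.576, 0.025, 1.437, -0.015, 1.129, -0.057], TCP at [0.184, -0.649, 0.231] pointing down, gripper open.
Joint ranges: [-2.76, 2.76], [-0.34, 2.15], [-1.52, 1.57], [0.19, 2.46], [-1.09, 4.23], [0.17, 1.99], [-2.82, 2.82]. Speed limits (rad/s): [2.22, 2.22, 3.01, 3.01, 3.14, 3.14, 3.14].

INTERFACE

Orientations are given as a rotation vector (axis times angle).
In Python, from bench import env gives the robot as it stands.
- The arm moves only by the shell command python3 -m jog 'ROWS' [FORCE]. ROWS is JSON, a list that holds one entry, the list of rows, each a list of 7 numbers: the shift along the tool's x, y, z in units of 200 mm (1.0 is 200 mm), then the turn, a rotation vector about the tool's x, y, z in units of 4 degrees (1.0 is 4 degrees), then the gripper's target within -1 to 1 (shut at 1, half-way at 0, fully open at -1). A call has 1 to 5 rows; each row shifts and turns the commanded pose from where the row before left it, along the tool's axes as they then stand; what a row does not reach is not made up. A row lasts 1/8 s, in which the tool goes at most 62.5 mm and 10.7 degrees, less where a joint would pass 70% of its speed; a pose out of reach is approached as far as the arm can. A call with a number of a shift or a turn outside -1 to 1 is refused whole. A call with a gripper value outside its range is refused whole. The fingers move at their own pace and stop on an object; FORCE is the grip in N (left out, the last holds). Time passes only in rows, so rows that do not move let the fingers close. It gives the time, the measured TCP pose, the force, the opening and the grip force at its end, in the units of the state.
- env.observe(): the state, without advancing time (a new reading comes with each control period).
- env.read_camera(name): name is "side" or "top"; returns (picture, depth): 384x512x3 uint8, red, green, blue; 384x512 float32, m along the optical axis (not along the pixel's ray), 0 where there is no reading.
- env.get_calibration(name): a dict with "fx", "fy", "cx", "cy" (pixels), "R" (3x3) and "t" (3): a world point X has camera coordinates R X + t. Camera axes: x right, y down, z forward; pixel columns grow to the right and rows downward; lengths in m; the calibration is good to about 2 mm. A picture is of the moment at which its call begins. get_calibration takes no time and is no camera call.
- env.sign_off(): hands the job in; it is judged then, once.
The state is a dict: "clock": time; "joints": joint angles; "joint_velocities": joint speeds; "joint_efforts": joint torques, N m; "position": TCP position; "tool_rot": TCP orientation; "ft_force": force on the tool from outside, world axes, zero at the start; "wrist_torque": the same for the moment, N m; "finger_gap": finger opening in m; "gripper_force": force on a finger pad.
Only numpy, scipy, OpenCV 4.12 (cv2) and the standard library are available. Lean on these libraries where they do the work, as an engineer would, in place of code of your own. Each camera call takes 0.05 s, during which the arm holds its last target. There are 200 camera calls.

TASK

Get the lab bench ready for inspection: set the grey parts caddy aside lengthways on the wooden board, draw out every boxed circuit board waiting under the riser shelf and lay them all flat on the black mat, side by side and not stacked, and only then put the caddy back upright and square on its taped place in front of the riser. Also leave the swivel lamp on the riser aimed at the middle of the black mat. Do not tip the caddy over or shift the other things on the bench.

Things in the scene. Friction and masses are not known exactly. Their poses are not given: they have to be found in the camera images.
- riser_front (a point): Middle of the front edge of the riser shelf, at bench height. The riser is a fixed wooden shelf 200 mm deep (x), 320 mm wide (y) and 62 mm high, its axes: x away from the robot, y to the left. Its 12 mm top leaves 50 mm clear beneath. Upright dividers (starting 20 mm behind the front edge) form three lanes under it, with lane centres at y = -97, 0 and +97 mm, each 63 mm wide; a stop strip lies across the lanes 70 mm behind the front edge. The front is open.
- caddy_home (a point): Middle of the caddy's place on the bench, 125 mm in front of the riser's front edge (same axes as the riser), marked with four black tape corners. Back on its place, the caddy stands centred here to about 20 mm, its length along this y axis.
- caddy_fin (a point): The grip point of the loose caddy, on its fin handle 115 mm above its underside, over its middle. Grey plastic open tray 85 mm (its x) by 250 mm (its y), walls 58 mm high, filled with parts (fixed in it, below the wall tops), with a central upright fin 16 mm thick (x), 100 mm long (y), rising to 134 mm. About 0.45 kg. It starts on its place, about 15 mm in front of the boxes, so that they cannot be drawn out.
- board_center (a point): Middle of the top face of a fixed brown wooden board 280 mm (x) by 130 mm (y), 10 mm thick, clear of things; the caddy stands here meanwhile, its length along the board's length. It is on one side of the riser, the mat on the other; the two sides are swapped from start to start.
- mat_center (a point): Middle of the top face of a fixed black rubber mat 280 mm (x) by 200 mm (y), 3 mm thick, where the boxes go. Room for three boxes laid across it (length along the mat's y) about 85 mm apart.
- lamp (a joint): Angle of the swivel lamp about its vertical pivot: 0 when it points square out of the riser's front (-x of the riser), growing anticlockwise seen from above. Stiff: stays where left, friction about 0.12 N m; range -2.2 to 2.2. It starts pointing roughly to the riser's left (+y), near -1.7.
- lamp_pivot (a point): Centre of the lamp's pivot, on a post over the riser's top, 80 mm behind its front edge, mid-width, 156 mm above the bench at the height of the lamp's arm.
- lamp_knob (a point): Grip point on the lamp's round upright black knob, 18 mm in diameter, 100 mm out from the pivot above the grey lamp head (50 by 66 mm, its top 165 mm above the bench). The knob's top is 220 mm above the bench and the point is 200 mm above it. The lamp points from the pivot through the knob (its own -x).
- box1_center (a point): Centre (half-way up) of boxed circuit board 1, if present: a flat grey plastic case with a green circuit board showing in its top face, 120 mm long (x), 46 mm wide (y), 32 mm high, 0.15 kg. All are alike. It starts in a lane under the riser, with about 60 mm standing out in front; the lanes used and the number (2 or 3) vary.
- box2_center (a point): Centre (half-way up) of boxed circuit board 2, if present: a flat grey plastic case with a green circuit board showing in its top face, 120 mm long (x), 46 mm wide (y), 32 mm high, 0.15 kg. All are alike. It starts in a lane under the riser, with about 60 mm standing out in front; the lanes used and the number (2 or 3) vary.
- box3_center (a point): Centre (half-way up) of boxed circuit board 3, if present: a flat grey plastic case with a green circuit board showing in its top face, 120 mm long (x), 46 mm wide (y), 32 mm high, 0.15 kg. All are alike. It starts in a lane under the riser, with about 60 mm standing out in front; the lanes used and the number (2 or 3) vary.
- mug: Bystander: white mug, 76 mm wide, 90 mm high, beside the riser on the left; origin under its middle.
- meter: Bystander: black multimeter lying flat, 150 by 75 by 38 mm, beside the riser on the right; origin under its middle.
- spool: Bystander: metal solder spool 52 mm wide, 43 mm high, on the rear right of the riser's top; origin under its middle.
- driver: Bystander: screwdriver lying on the bench, far left.
- cleaner: Bystander: white bottle 52 mm wide, 130 mm high, far left; origin under its middle.
- tape: Bystander: roll of tape 90 mm wide, 25 mm high, far right; origin under its middle.
- caddy: The caddy itself (see caddy_fin); origin under its middle.
- box1: Boxed circuit board 1 itself (see box1_center); origin under its middle.
- box2: Boxed circuit board 2 itself (see box2_center); origin under its middle.
- box3: Boxed circuit board 3 itself (see box3_center); origin under its middle.
Not all that is in view belongs to the job. What is shaped like the box2 but purple or yellow is not meant.

How it is judged:
By the outcome, as a careful person would: the job done as asked, in the order asked, and still so for the second after the job is handed in, with the robot touching nothing.
Of box1, box2, box3 only 2 to 3 are there at a start; the rules pass over those that are not, and their reading is None.
At some moment in a run one of caddy, box1, box2, box3 may be knocked a few centimetres aside while the robot is not near it.
Once in a run the grip may slacken for a moment while it holds something.
It also fails if it takes over 210 s, if anything falls off the work surface, if the arm or the gripper's body presses on something with over 40 N, if the wrist force passes 120 N, or if a joint passes its speed limit or range.

## Working session

There is one attempt and no reset: what is moved stays moved. The work goes in short steps, Python scripts to look and compute and a shell command to move; the robot and the scene stay as the last step left them, time stands still between calls to the robot, and variables do not carry over. Pictures are saved under pics/ and viewed, at most 14 in all, crops included, and the job is handed in when it is done.

```bash
ls; mkdir -p pics; python3 - <<'E'
from bench import env
import cv2
s=env.observe();print({k:s[k] for k in('clock','position','tool_rot','finger_gap')})
for n in('top','side'):
    p,d=env.read_camera(n);cv2.imwrite(f'pics/{n}0.png',p[:,:,::-1]);c=env.get_calibration(n);print(n,c)
E
```

```text
pics
{'clock': 0.0, 'position': array([ 0.18369863, -0.64903849,  0.23044841]), 'tool_rot': array([-3.11011719e+00, -4.31696864e-01,  4.58006247e-04]), 'finger_gap': 0.08541690431357768}
top {'fx': 347.93843365821806, 'fy': 347.93843365821806, 'cx': 253.37890462997518, 'cy': 190.53625149440887, 'R': array([[-0.01966928, -0.99960181,  0.020232  ],
       [-0.99488084,  0.01756215, -0.09951721],
       [ 0.09912227, -0.02208586, -0.99483013]]), 't': array([-0.01382733,  0.5100814 ,  1.19318614])}
side {'fx': 470.38015071263766, 'fy': 470.38015071263766, 'cx': 250.10984686992302, 'cy': 188.9833454465681, 'R': array([[ 0.85600391, -0.5169163 , -0.00740507],
       [-0.37096367, -0.60420657, -0.70520946],
       [ 0.36006008,  0.60640907, -0.70896036]]), 't': array([-0.42489319,  0.27577069,  1.84798023])}
```

View pics/top0.png

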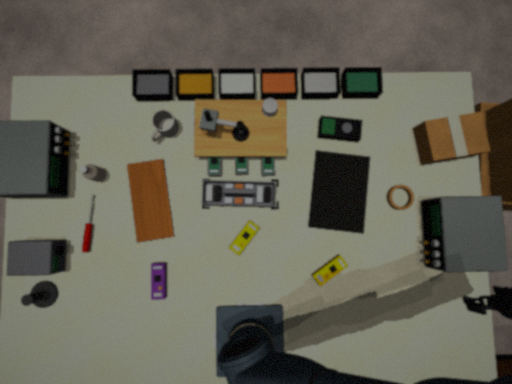

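View pics/side0.png

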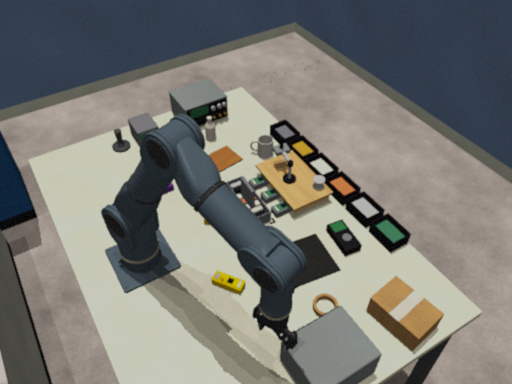

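The top view shows three boxes at (215,166), (242,166) and (268,166). The caddy is at (240,194), the board is on the left at (150,200), and the mat is on the right at (339,191). The lamp head is at (210,120), and the pivot is near (240,130). The yellow and purple cases are decoys.

```bash
cat > h.py <<'E'
from bench import env
import numpy as np, cv2
from scipy.spatial.transform import Rotation as Ro
def cloud(n='top'):
    p,d=env.read_camera(n);c=env.get_calibration(n)
    v,u=np.mgrid[:384,:512]
    P=np.dstack([(u-c['cx'])/c['fx']*d,(v-c['cy'])/c['fy']*d,d]).reshape(-1,3)
    W=((P-c['t'])@c['R']).reshape(384,512,3); W[d==0]=np.nan
    return p,d,W
def onplane(n,u,v,z):
    c=env.get_calibration(n);r=c['R'].T@[(u-c['cx'])/c['fx'],(v-c['cy'])/c['fy'],1];o=-c['R'].T@c['t']
    return o+r*(z-o[2])/r[2]
def rect(pts):
    (cx,cy),(w,h),a=cv2.minAreaRect(np.float32(pts[:,:2]))
    if w<h: w,h,a=h,w,a+90   # a: direction of long side in world deg
    return np.round([cx,cy,w,h,(a+90)%180-90],4)
def big(m):
    m=cv2.morphologyEx(m.astype(np.uint8),cv2.MORPH_OPEN,np.ones((2,2)))
    n,l,s,c=cv2.connectedComponentsWithStats(m)
    return l==1+np.argmax(s[1:,4])
def box(sl,W,m):
    z=np.zeros(m.shape,bool);z[sl]=True
    return W[m&z]
E
python3 - <<'E'
from h import *
p,d,W=cloud();hsv=cv2.cvtColor(p,cv2.COLOR_RGB2HSV);H,S,V=[hsv[...,i].astype(int) for i in range(3)]
def roi(v0,v1,u0,u1):
    z=np.zeros((384,512),bool);z[v0:v1,u0:u1]=1;return z
Z=W[...,2]
def rep(n,m):
    q=W[big(m)];print(n,rect(q),'z',np.round(np.percentile(q[:,2],[5,50,95]),4),len(q))
rep('board',roi(150,250,120,180)&(S>120)&(H<20))
rep('mat',roi(145,240,300,375)&(V<60))
rep('riser',roi(90,165,190,292)&(S>70)&(H<30)&(Z>.045)&(Z<.08))
rep('caddywall',roi(174,214,195,285)&(Z>.045)&(Z<.075))
rep('caddyall',roi(174,214,195,285)&(Z>.02))
rep('fin',roi(170,214,195,285)&(Z>.12))
for u in(215,242,268): rep('box',roi(157,178,u-11,u+11)&(Z>.02)&(Z<.045))
rep('lamphead',roi(100,140,190,226)&(Z>.13)&(Z<.18))
rep('knob',roi(95,140,190,226)&(Z>.19))
rep('lampall',roi(95,150,190,255)&(Z>.1))
cv2.imwrite('pics/c.png',cv2.resize(p[90:250,120:380,::-1],None,fx=3,fy=3,interpolation=cv2.INTER_CUBIC))
E
```

```text
board [0.4819 0.3386 0.2783 0.1177 9.7229] z [nan nan nan] 2820
mat [nan nan  0.  0.  0.] z [nan nan nan] 4086
riser [ 6.66400e-01 -2.94000e-02  3.92700e-01  1.73200e-01 -5.93387e+01] z [nan nan nan] 4393
caddywall [5.41600e-01 9.41000e-02 7.52000e-02 1.00000e-03 8.76106e+01] z [0.0191 0.0413 0.0586] 44
caddyall [5.15100e-01 2.22000e-02 2.54800e-01 5.20000e-02 8.86709e+01] z [nan nan nan] 565
fin [ 4.98200e-01  2.34000e-02  1.00700e-01  2.25000e-02 -8.54933e+01] z [0.0903 0.1335 0.1376] 165
box [nan nan  0.  0.  0.] z [nan nan nan] 245
box [ 0.6002  0.0149  0.0623  0.0424 -1.0595] z [0.0023 0.0322 0.0368] 221
box [ 0.5959 -0.0814  0.0637  0.0502  3.543 ] z [nan nan nan] 243
lamphead [  0.7285   0.1126   0.0837   0.0794 -65.0185] z [nan nan nan] 357
knob [ 7.29700e-01  1.11700e-01  2.81000e-02  1.28000e-02 -2.24731e+01] z [0.1655 0.2122 0.2265] 46
lampall [ 0.725   0.0744  0.1306  0.0885 64.4682] z [nan nan nan] 532
```

View pics/c.png

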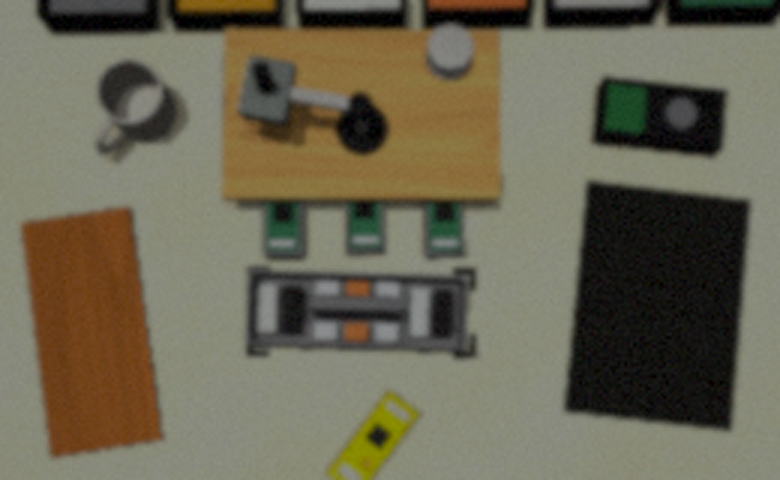

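The crop (3x, offset (120,90)) shows the same layout. The caddy stands inside its tape corners, and the lamp head points left. I'll redo the measurements by projecting onto the known heights.

```bash
cat >> h.py <<'E'
def pts_on(m,z,n='top'):
    v,u=np.nonzero(m);return np.array([onplane(n,a,b,z) for a,b in zip(u,v)])
def roi(v0,v1,u0,u1):
    z=np.zeros((384,512),bool);z[v0:v1,u0:u1]=1;return z
E
python3 - <<'E'
from h import *
p,d,W=cloud();hsv=cv2.cvtColor(p,cv2.COLOR_RGB2HSV);H,S,V=[hsv[...,i].astype(int) for i in range(3)]
Z=np.nan_to_num(W[...,2],nan=-1)
def rep(n,m,z):
    m=big(m);q=pts_on(m,z);zz=Z[m];print(n,rect(q),'mean',q.mean(0)[:2].round(4),'z',np.round(np.median(zz[zz>-1]),4),len(q))
rep('board',roi(150,250,120,180)&(S>110)&(H<20),.01)
rep('mat',roi(145,240,300,375)&(V<75)&(abs(Z)<.03),.003)
rep('riser',cv2.morphologyEx((roi(90,162,185,296)&(S>60)&(H<30)).astype(np.uint8),cv2.MORPH_CLOSE,np.ones((3,3))),.062)
rep('caddyall',roi(174,214,195,285)&(Z>.03)&(Z<.08),.058)
rep('fin',roi(170,214,195,285)&(Z>.12),.134)
for u in(215,242,268): rep('box',roi(157,178,u-13,u+13)&(Z>.02)&(Z<.045),.032)
rep('lamphead',roi(100,140,195,226)&(Z>.155)&(Z<.175),.165)
rep('knob',roi(95,140,190,226)&(Z>.195),.22)
for u,v in((c/3+120,e/3+90) for c,e in((225,29),(500,29),(500,199),(225,199))): print('riser cnr',onplane('top',u,v,.062).round(4))
print('pivot disc',onplane('top',120+361/3,90+128/3,.1),'knob top',onplane('top',120+262/3,90+70/3,.22))
for c in((250,270),(474,271),(472,352),(250,352)):print('tape',onplane('top',120+c[0]/3,90+c[1]/3,0).round(4))
for n,c in (('board',((25,225),(132,208),(162,438),(54,456))),('mat',((590,182),(749,200),(731,428),(566,410)))):
    a=np.array([onplane('top',120+x/3,90+y/3,.005) for x,y in c]);print(n,rect(a))
E
```

```text
board [0.4818 0.3375 0.2764 0.1277 8.17  ] mean [0.4801 0.3374] z 0.0106 2847Traceback (most recent call last):
  File "<stdin>", line 7, in <module>
  File "<stdin>", line 5, in rep
  File "h.py", line 25, in pts_on
    v,u=np.nonzero(m);return np.array([onplane(n,a,b,z) for a,b in zip(u,v)])
                                       ~~~~~~~^^^^^^^^^
  File "h.py", line 11, in onplane
    c=env.get_calibration(n);r=c['R'].T@[(u-c['cx'])/c['fx'],(v-c['cy'])/c['fy'],1];o=-c['R'].T@c['t']
ValueError: time passes only in moves, steps and waits
```

```bash
cat >> h.py <<'E'
CAL={n:env.get_calibration(n) for n in('top','side')}
def onplane(n,u,v,z):
    c=CAL[n];r=c['R'].T@[(u-c['cx'])/c['fx'],(v-c['cy'])/c['fy'],1];o=-c['R'].T@c['t']
    return o+r*(z-o[2])/r[2]
E
python3 - <<'E'
from h import *
p,d,W=cloud();hsv=cv2.cvtColor(p,cv2.COLOR_RGB2HSV);H,S,V=[hsv[...,i].astype(int) for i in range(3)]
Z=np.nan_to_num(W[...,2],nan=-1)
def rep(n,m,z):
    m=big(m);q=pts_on(m,z);zz=Z[m];print(n,rect(q),'mean',q.mean(0)[:2].round(4),'z',np.round(np.median(zz[zz>-1]),4),len(q))
rep('board',roi(150,250,120,180)&(S>110)&(H<20),.01)
rep('mat',roi(145,240,300,375)&(V<75)&(abs(Z)<.03),.003)
rep('riser',cv2.morphologyEx((roi(90,162,185,296)&(S>60)&(H<30)).astype(np.uint8),cv2.MORPH_CLOSE,np.ones((3,3))),.062)
rep('caddyall',roi(174,214,195,285)&(Z>.03)&(Z<.08),.058)
rep('fin',roi(170,214,195,285)&(Z>.12),.134)
for u in(215,242,268): rep('box',roi(157,178,u-13,u+13)&(Z>.02)&(Z<.045),.032)
rep('lamphead',roi(100,140,195,226)&(Z>.155)&(Z<.175),.165)
rep('knob',roi(95,140,190,226)&(Z>.195),.22)
for u,v in((c/3+120,e/3+90) for c,e in((225,29),(500,29),(500,199),(225,199))): print('riser cnr',onplane('top',u,v,.062).round(4))
print('knob top',onplane('top',120+262/3,90+70/3,.22))
for c in((250,270),(474,271),(472,352),(250,352)):print('tape',onplane('top',120+c[0]/3,90+c[1]/3,0).round(4))
for n,c in (('board',((25,225),(132,208),(162,438),(54,456))),('mat',((590,182),(749,200),(731,428),(566,410)))):
    a=np.array([onplane('top',120+x/3,90+y/3,.005) for x,y in c]);print(n,rect(a))
E
```

```text
board [0.482  0.3376 0.2757 0.1279 8.2897] mean [0.4802 0.3374] z 0.0107 2845
mat [ 0.5009 -0.3342  0.2761  0.1964 -7.8434] mean [ 0.4994 -0.3341] z 0.0031 4155
riser [7.37300e-01 1.46000e-02 3.84300e-01 2.38200e-01 8.93335e+01] mean [0.7296 0.0122] z 0.062 5296
caddyall [4.99100e-01 2.45000e-02 2.49000e-01 8.19000e-02 8.90211e+01] mean [0.5224 0.0315] z 0.035 237
fin [4.9670e-01 2.4900e-02 9.5600e-02 1.6000e-02 8.8977e+01] mean [0.496  0.0264] z 0.1329 166
box [ 0.5943  0.1096  0.064   0.042  -0.5974] mean [0.5943 0.1095] z 0.0325 247
box [ 0.5963  0.015   0.0568  0.0422 -0.9008] mean [0.5963 0.015 ] z 0.0324 221
box [ 0.5913 -0.0782  0.0639  0.0459 -0.9008] mean [ 0.5932 -0.0793] z 0.0331 238
lamphead [7.18500e-01 1.00400e-01 8.04000e-02 6.76000e-02 7.86576e+01] mean [0.7182 0.1081] z 0.1643 334
knob [ 0.7188  0.1126  0.0216  0.018  -0.4342] mean [0.7193 0.1122] z 0.2152 43
riser cnr [0.8271 0.1742 0.062 ]
riser cnr [ 0.8232 -0.1452  0.062 ]
riser cnr [ 0.6222 -0.1393  0.062 ]
riser cnr [0.6272 0.1748 0.062 ]
knob top [0.72549755 0.1145217  0.22      ]
tape [0.5533 0.1544 0.    ]
tape [ 0.5476 -0.1131  0.    ]
tape [ 0.4506 -0.1081  0.    ]
tape [0.4555 0.1549 0.    ]
board [0.484  0.3379 0.2761 0.1276 7.8919]
mat [ 0.5038 -0.3322  0.2757  0.1963 -7.5063]
```

```bash
cat > plan.py <<'E'
# how far to go: python3 plan.py x y z psi_deg n [more waypoints...] -> tool-axis units per row
import sys; from h import *
from scipy.spatial.transform import Slerp
a=np.array(sys.argv[1:],float).reshape(-1,5)
s=env.observe();p=s['position'];R=Ro.from_rotvec(s['tool_rot'])
print('t',round(s['clock'],2),'p',p.round(4),'psi',np.degrees(np.arctan2(*R.as_matrix()[1::-1,0])).round(2),'gap',round(s['finger_gap'],4),'q',s['joints'].round(2))
for x,y,z,psi,n in a:
    n=int(n);c,t=np.cos(np.radians(psi)),np.sin(np.radians(psi))
    T=Ro.from_matrix([[c,t,0],[t,-c,0],[0,0,-1]]);q=np.array([x,y,z])
    rel=(R.inv()*T).as_rotvec()
    for i in range(n):
        sh=R.inv().apply((q-p)/n)/.2; tn=np.degrees(rel/n)/4
        print(sh.round(3).tolist(),tn.round(2).tolist()); R=R*Ro.from_rotvec(rel/n)
    p=q;R=T
E
python3 plan.py 0.42 -0.35 0.25 52 8   0.497 0.025 0.25 89 8
```

```text
t 0.25 p [ 0.1838 -0.6493  0.2309] psi 15.8 gap 0.0855 q [ 1.21  0.58  0.02  1.44 -0.02  1.13 -0.06]
[0.193, -0.14, -0.012] [-0.0, -0.0, -1.13]
[0.203, -0.124, -0.012] [-0.0, -0.0, -1.13]
[0.213, -0.108, -0.012] [-0.0, -0.0, -1.13]
[0.22, -0.091, -0.012] [-0.0, -0.0, -1.13]
[0.227, -0.073, -0.012] [-0.0, -0.0, -1.13]
[0.232, -0.055, -0.012] [-0.0, -0.0, -1.13]
[0.236, -0.036, -0.012] [-0.0, -0.0, -1.13]
[0.238, -0.018, -0.012] [-0.0, -0.0, -1.13]
[0.214, -0.106, 0.0] [0.0, 0.0, -1.16]
[0.222, -0.089, 0.0] [0.0, 0.0, -1.16]
[0.229, -0.071, 0.0] [0.0, 0.0, -1.16]
[0.234, -0.052, 0.0] [0.0, 0.0, -1.16]
[0.237, -0.033, 0.0] [0.0, 0.0, -1.16]
[0.239, -0.014, 0.0] [0.0, 0.0, -1.16]
[0.239, 0.006, 0.0] [0.0, 0.0, -1.16]
[0.238, 0.025, 0.0] [0.0, 0.0, -1.16]
```

```bash
python3 -m jog '[[[0.193,-0.14,-0.012,0,0,-1.13,-1],[0.203,-0.124,-0.012,0,0,-1.13,-1],[0.213,-0.108,-0.012,0,0,-1.13,-1],[0.22,-0.091,-0.012,0,0,-1.13,-1],[0.227,-0.073,-0.012,0,0,-1.13,-1]]]'
python3 -m jog '[[[0.232,-0.055,-0.012,0,0,-1.13,-1],[0.236,-0.036,-0.012,0,0,-1.13,-1],[0.238,-0.018,-0.012,0,0,-1.13,-1],[0.214,-0.106,0,0,0,-1.16,-1],[0.222,-0.089,0,0,0,-1.16,-1]]]'
python3 -m jog '[[[0.229,-0.071,0,0,0,-1.16,-1],[0.234,-0.052,0,0,0,-1.16,-1],[0.237,-0.033,0,0,0,-1.16,-1],[0.239,-0.014,0,0,0,-1.16,-1],[0.239,0.006,0,0,0,-1.16,-1]]]'
python3 -m jog '[[[0.238,0.025,0,0,0,-1.16,-1],[0,0,0,0,0,0,-1]]]'
python3 plan.py 0.497 0.025 0.097 89 4
```

```text
t 0.25 p [ 0.1838 -0.6493  0.2309] psi 15.8 gap 0.0855 q [ 1.21  0.58  0.02  1.44 -0.02  1.13 -0.06]
[0.606, -0.704, 0.168] [-0.0, -0.0, -4.57]
[0.797, -0.478, 0.168] [-0.0, -0.0, -4.57]
[0.907, -0.204, 0.168] [-0.0, -0.0, -4.57]
[0.925, 0.091, 0.167] [-0.0, -0.0, -4.57]out of range; nothing moved
out of range; nothing moved
out of range; nothing moved
out of range; nothing moved
```

Turns are limited to ±1 unit per row, so I'll use more rows.

```bash
python3 plan.py 0.42 -0.35 0.25 52 10   0.497 0.025 0.25 89 10
```

```text
t 0.25 p [ 0.1838 -0.6493  0.2309] psi 15.8 gap 0.0855 q [ 1.21  0.58  0.02  1.44 -0.02  1.13 -0.06]
[0.154, -0.112, -0.009] [-0.0, -0.0, -0.9]
[0.161, -0.102, -0.009] [-0.0, -0.0, -0.9]
[0.167, -0.091, -0.009] [-0.0, -0.0, -0.9]
[0.173, -0.081, -0.01] [-0.0, -0.0, -0.9]
[0.177, -0.07, -0.01] [-0.0, -0.0, -0.9]
[0.182, -0.058, -0.01] [-0.0, -0.0, -0.9]
[0.185, -0.047, -0.01] [-0.0, -0.0, -0.9]
[0.187, -0.035, -0.01] [-0.0, -0.0, -0.9]
[0.189, -0.023, -0.01] [-0.0, -0.0, -0.9]
[0.19, -0.011, -0.01] [-0.0, -0.0, -0.9]
[0.171, -0.085, 0.0] [0.0, 0.0, -0.92]
[0.177, -0.074, 0.0] [0.0, 0.0, -0.92]
[0.181, -0.062, 0.0] [0.0, 0.0, -0.92]
[0.185, -0.05, 0.0] [0.0, 0.0, -0.92]
[0.188, -0.038, 0.0] [0.0, 0.0, -0.92]
[0.19, -0.026, 0.0] [0.0, 0.0, -0.92]
[0.191, -0.014, 0.0] [0.0, 0.0, -0.92]
[0.191, -0.002, 0.0] [0.0, 0.0, -0.92]
[0.191, 0.011, 0.0] [0.0, 0.0, -0.92]
[0.19, 0.023, 0.0] [0.0, 0.0, -0.92]
```

```bash
python3 -m jog '[[[0.154,-0.112,-0.01,0,0,-0.9,-1],[0.161,-0.102,-0.01,0,0,-0.9,-1],[0.167,-0.091,-0.01,0,0,-0.9,-1],[0.173,-0.081,-0.01,0,0,-0.9,-1],[0.177,-0.07,-0.01,0,0,-0.9,-1]]]'
python3 -m jog '[[[0.182,-0.058,-0.01,0,0,-0.9,-1],[0.185,-0.047,-0.01,0,0,-0.9,-1],[0.187,-0.035,-0.01,0,0,-0.9,-1],[0.189,-0.023,-0.01,0,0,-0.9,-1],[0.19,-0.011,-0.01,0,0,-0.9,-1]]]'
python3 -m jog '[[[0.171,-0.085,0,0,0,-0.92,-1],[0.177,-0.074,0,0,0,-0.92,-1],[0.181,-0.062,0,0,0,-0.92,-1],[0.185,-0.05,0,0,0,-0.92,-1],[0.188,-0.038,0,0,0,-0.92,-1]]]'
python3 -m jog '[[[0.19,-0.026,0,0,0,-0.92,-1],[0.191,-0.014,0,0,0,-0.92,-1],[0.191,-0.002,0,0,0,-0.92,-1],[0.191,0.011,0,0,0,-0.92,-1],[0.19,0.023,0,0,0,-0.92,-1]]]'
python3 plan.py 0.497 0.025 0.097 89 4
```

```text
clock: 0.88
position: [0.3025, -0.4988, 0.2414]
tool_rot: [-3.005, -0.916, -0.0]
ft_force: [-0.1, 0.2, 0.2]
finger_gap: 0.0852
gripper_force: 0.0
clock: 1.5
position: [0.421, -0.3497, 0.2514]
tool_rot: [2.825, 1.375, 0.0]
ft_force: [0.5, -1.0, 0.5]
finger_gap: 0.0855
gripper_force: 0.0
clock: 2.12
position: [0.46, -0.1621, 0.2514]
tool_rot: [2.568, 1.809, 0.0]
ft_force: [0.6, -0.2, 0.7]
finger_gap: 0.0852
gripper_force: 0.0
clock: 2.75
position: [0.4997, 0.0251, 0.2514]
tool_rot: [2.246, 2.196, 0.0]
ft_force: [0.4, -0.5, 0.3]
finger_gap: 0.0854
gripper_force: 0.0
t 2.75 p [0.4997 0.0251 0.2514] psi 88.7 gap 0.0854 q [ 0.21  0.32 -0.48  1.85  0.17  1.01 -0.36]
[-0.0, -0.003, 0.193] [0.0, 0.0, -0.02]
[-0.0, -0.003, 0.193] [0.0, 0.0, -0.02]
[-0.0, -0.003, 0.193] [0.0, 0.0, -0.02]
[-0.0, -0.003, 0.193] [0.0, 0.0, -0.02]
```

```bash
python3 -m jog '[[[0,-0.003,0.193,0,0,0,-1],[0,-0.003,0.193,0,0,0,-1],[0,-0.003,0.193,0,0,0,-1],[0,-0.003,0.193,0,0,0,-1],[0,0,0,0,0,0,-1]]]'
python3 -m jog '[[[0,0,0,0,0,0,1],[0,0,0,0,0,0,1],[0,0,0,0,0,0,1],[0,0,0,0,0,0,1],[0,0,0,0,0,0,1]]]' 90
python3 -m jog '[[[0,0,0,0,0,0,1],[0,0,-0.1,0,0,0,1],[0,0,-0.1,0,0,0,1],[0,0,-0.1,0,0,0,1],[0,0,-0.1,0,0,0,1]]]'
python3 plan.py 0.48 0.13 0.19 100 4 0.476 0.3376 0.2 188.3 23
```

```text
clock: 3.38
position: [0.4954, 0.0238, 0.0951]
tool_rot: [-2.246, -2.192, 0.006]
ft_force: [-0.1, 0.5, 0.0]
finger_gap: 0.0854
gripper_force: 0.0
clock: 4.0
position: [0.4979, 0.024, 0.0974]
tool_rot: [2.248, 2.193, 0.002]
ft_force: [1.6, -0.3, 4.5]
finger_gap: 0.015
gripper_force: 89.4
clock: 4.62
position: [0.496, 0.0238, 0.1768]
tool_rot: [-2.247, -2.193, 0.003]
ft_force: [-0.1, -0.2, -5.6]
finger_gap: 0.0152
gripper_force: 88.5
t 4.62 p [0.496  0.0238 0.1768] psi 88.62 gap 0.0152 q [ 0.19  0.4  -0.46  1.96  0.24  0.83 -0.42]
[0.132, -0.023, -0.017] [-0.01, 0.0, -0.71]
[0.133, -0.017, -0.017] [-0.01, 0.0, -0.71]
[0.134, -0.01, -0.017] [-0.01, 0.0, -0.71]
[0.134, -0.003, -0.017] [-0.01, 0.0, -0.71]
[0.045, 0.007, -0.002] [0.0, 0.0, -0.96]
[0.044, 0.01, -0.002] [0.0, 0.0, -0.96]
[0.043, 0.013, -0.002] [0.0, 0.0, -0.96]
[0.042, 0.016, -0.002] [0.0, 0.0, -0.96]
[0.041, 0.019, -0.002] [0.0, 0.0, -0.96]
[0.04, 0.021, -0.002] [0.0, 0.0, -0.96]
[0.038, 0.024, -0.002] [0.0, 0.0, -0.96]
[0.037, 0.026, -0.002] [0.0, 0.0, -0.96]
[0.035, 0.029, -0.002] [0.0, 0.0, -0.96]
[0.033, 0.031, -0.002] [0.0, 0.0, -0.96]
[0.031, 0.033, -0.002] [0.0, 0.0, -0.96]
[0.028, 0.035, -0.002] [0.0, 0.0, -0.96]
[0.026, 0.037, -0.002] [0.0, 0.0, -0.96]
[0.023, 0.039, -0.002] [0.0, 0.0, -0.96]
[0.021, 0.04, -0.002] [0.0, 0.0, -0.96]
[0.018, 0.041, -0.002] [0.0, 0.0, -0.96]
[0.015, 0.043, -0.002] [0.0, 0.0, -0.96]
[0.012, 0.043, -0.002] [0.0, 0.0, -0.96]
[0.009, 0.044, -0.002] [0.0, 0.0, -0.96]
[0.006, 0.045, -0.002] [0.0, 0.0, -0.96]
[0.003, 0.045, -0.002] [0.0, 0.0, -0.96]
[0.0, 0.045, -0.002] [0.0, 0.0, -0.96]
[-0.003, 0.045, -0.002] [0.0, 0.0, -0.96]
```

```bash
python3 -m jog '[[[0.132,-0.023,-0.017,0,0,-0.71,1],[0.133,-0.017,-0.017,0,0,-0.71,1],[0.134,-0.01,-0.017,0,0,-0.71,1],[0.134,-0.003,-0.017,0,0,-0.71,1],[0.045,0.007,0,0,0,-0.96,1]]]' | grep gap
python3 -m jog '[[[0.044,0.01,0,0,0,-0.96,1],[0.043,0.013,0,0,0,-0.96,1],[0.042,0.016,0,0,0,-0.96,1],[0.041,0.019,0,0,0,-0.96,1],[0.04,0.021,0,0,0,-0.96,1]]]' | grep gap
python3 -m jog '[[[0.038,0.024,0,0,0,-0.96,1],[0.037,0.026,0,0,0,-0.96,1],[0.035,0.029,0,0,0,-0.96,1],[0.033,0.031,0,0,0,-0.96,1],[0.031,0.033,0,0,0,-0.96,1]]]'| grep gap
python3 -m jog '[[[0.028,0.035,0,0,0,-0.96,1],[0.026,0.037,0,0,0,-0.96,1],[0.023,0.039,0,0,0,-0.96,1],[0.021,0.04,0,0,0,-0.96,1],[0.018,0.041,0,0,0,-0.96,1]]]'| grep gap
python3 -m jog '[[[0.015,0.043,0,0,0,-0.96,1],[0.012,0.043,0,0,0,-0.96,1],[0.009,0.044,0,0,0,-0.96,1],[0.006,0.045,0,0,0,-0.96,1],[0.003,0.045,0,0,0,-0.96,1]]]'| grep gap
python3 -m jog '[[[0,0.045,0,0,0,-0.96,1],[-0.003,0.045,0,0,0,-0.96,1],[0,0,0,0,0,0,1],[0,0,0,0,0,0,1]]]'
python3 plan.py 0.482 0.3376 0.113 188.3 5
python3 - <<'E'
from h import *
p,d,W=cloud();cv2.imwrite('pics/t1.png',cv2.resize(p[60:280,80:400,::-1],None,fx=2,fy=2))
E
```

```text
finger_gap: 0.015
finger_gap: 0.0152
finger_gap: 0.0149
finger_gap: 0.0147
finger_gap: 0.0148
clock: 8.25
position: [0.4776, 0.3369, 0.1899]
tool_rot: [0.224, -3.133, 0.002]
ft_force: [-0.1, -0.5, -5.1]
finger_gap: 0.015
gripper_force: 88.9
t 8.25 p [0.4776 0.3369 0.1899] psi -171.81 gap 0.015 q [-0.13  0.61 -0.92  1.72  0.54  1.09  0.49]
[-0.005, 0.0, 0.077] [-0.0, -0.0, -0.01]
[-0.005, 0.0, 0.077] [-0.0, -0.0, -0.01]
[-0.005, 0.0, 0.077] [-0.0, -0.0, -0.01]
[-0.005, 0.0, 0.077] [-0.0, -0.0, -0.01]
[-0.004, 0.0, 0.077] [-0.0, -0.0, -0.01]
```

View pics/t1.png

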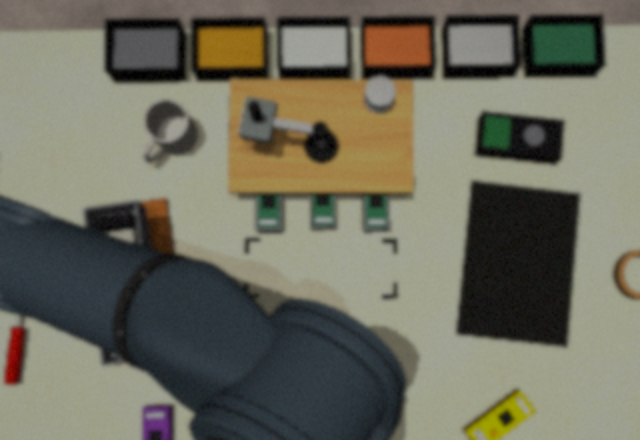

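The caddy is held over the board on the left (around (125,215) in the crop). The tape corners at (247,240) to (396,296) are now fully visible.

```bash
python3 -m jog '[[[-0.005,0,0.09,0,0,0,1],[-0.005,0,0.09,0,0,0,1],[-0.005,0,0.09,0,0,0,1],[-0.005,0,0.08,0,0,0,1],[-0.004,0,0.04,0,0,0,1]]]'
python3 -m jog '[[[0,0,0.016,0,0,0,1],[0,0,0.008,0,0,0,1],[0,0,0.002,0,0,0,1],[0,0,0,0,0,0,1]]]'
```

```text
clock: 8.93
position: [0.4823, 0.3381, 0.111]
tool_rot: [0.227, -3.132, 0.001]
ft_force: [0.5, 0.4, -4.8]
finger_gap: 0.0151
gripper_force: 88.9
clock: 9.43
position: [0.4827, 0.3385, 0.1077]
tool_rot: [-0.227, 3.133, 0.001]
ft_force: [-0.3, -0.2, -4.3]
finger_gap: 0.0149
gripper_force: 88.9
```

```bash
python3 -m jog '[[[0,0,0.005,0,0,0,1],[0,0,0.003,0,0,0,1],[0,0,0,0,0,0,1]]]'
python3 -m jog '[[[0,0,0,0,0,0,0.3],[0,0,0,0,0,0,-0.3],[0,0,0,0,0,0,-0.6],[0,0,0,0,0,0,-0.6],[0,0,-0.15,0,0,0,-0.6]]]'
python3 -m jog '[[[0,0,-0.25,0,0,0,-0.6],[0,0,-0.25,0,0,0,-0.6],[0,0,0,0,0,0,-0.6]]]'
python3 plan.py 0.46 0.15 0.24 179 4 0.50 -0.02 0.24 179 4
```

```text
clock: 9.8
position: [0.4828, 0.3391, 0.1073]
tool_rot: [-0.227, 3.131, 0.001]
ft_force: [-2.4, -1.7, 9.2]
finger_gap: 0.0153
gripper_force: 91.3
clock: 10.42
position: [0.4818, 0.3373, 0.1342]
tool_rot: [0.227, -3.13, 0.003]
ft_force: [1.0, -0.5, 1.2]
finger_gap: 0.0681
gripper_force: 0.0
clock: 10.8
position: [0.4834, 0.3402, 0.2395]
tool_rot: [-0.226, 3.128, 0.006]
ft_force: [0.5, 0.4, -0.4]
finger_gap: 0.068
gripper_force: 0.0
t 10.8 p [0.4834 0.3402 0.2395] psi -171.72 gap 0.068 q [-0.11  0.57 -0.95  1.64  0.49  1.18  0.54]
[0.063, -0.231, -0.002] [0.01, 0.02, 0.58]
[0.054, -0.233, -0.001] [0.01, 0.02, 0.58]
[0.044, -0.235, -0.001] [0.01, 0.02, 0.58]
[0.035, -0.237, -0.001] [0.01, 0.02, 0.58]
[-0.054, -0.212, 0.0] [0.0, 0.0, 0.0]
[-0.054, -0.212, 0.0] [0.0, 0.0, 0.0]
[-0.054, -0.212, 0.0] [0.0, 0.0, 0.0]
[-0.054, -0.212, 0.0] [0.0, 0.0, 0.0]
```

```bash
python3 -m jog '[[[0.063,-0.231,0,0,0,0.58,-0.6],[0.054,-0.233,0,0,0,0.58,-0.6],[0.044,-0.235,0,0,0,0.58,-0.6],[0.035,-0.237,0,0,0,0.58,-0.6],[-0.054,-0.212,0,0,0,0,-0.6]]]'|grep pos
python3 -m jog '[[[-0.054,-0.212,0,0,0,0,-0.6],[-0.054,-0.212,0,0,0,0,-0.6],[-0.054,-0.212,0,0,0,0,-0.6],[0,0,0,0,0,0,-0.6]]]'
python3 plan.py 0.588 -0.0785 0.10 179 4
python3 - <<'E'
from h import *
p,d,W=cloud();cv2.imwrite('pics/t2.png',cv2.resize(p[90:250,120:380,::-1],None,fx=3,fy=3,interpolation=cv2.INTER_CUBIC))
E
```

```text
position: [0.468, 0.1038, 0.235]
clock: 11.92
position: [0.4993, -0.026, 0.2342]
tool_rot: [-0.037, -3.139, 0.001]
ft_force: [-0.4, 0.7, -0.8]
finger_gap: 0.0682
gripper_force: 0.0
t 11.93 p [ 0.4993 -0.026   0.2342] psi 178.65 gap 0.0682 q [ 0.63  0.44 -0.96  1.86  0.41  1.06  1.05]
[-0.113, -0.063, 0.168] [-0.0, -0.01, -0.02]
[-0.113, -0.063, 0.168] [-0.0, -0.01, -0.02]
[-0.112, -0.063, 0.168] [-0.0, -0.01, -0.02]
[-0.112, -0.063, 0.168] [-0.0, -0.01, -0.02]
```

View pics/t2.png

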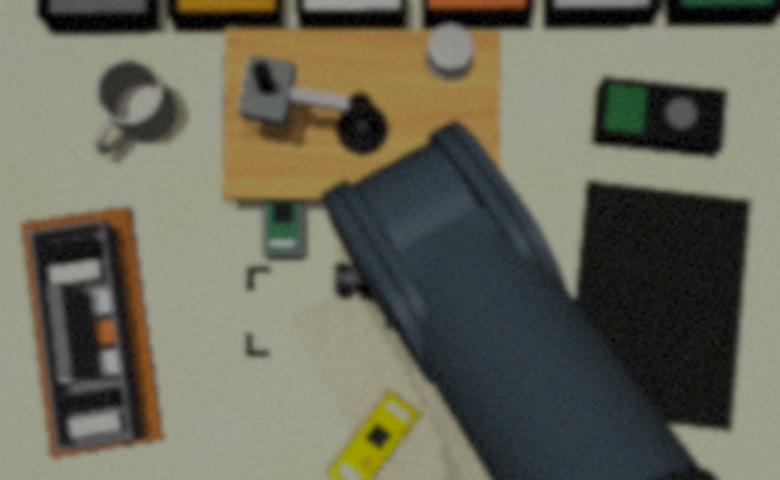

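The caddy stands squarely on the board, and the arm hides the middle and right boxes. I'll go on to the right box.

```bash
python3 -m jog '[[[-0.113,-0.063,0.168,0,0,0,-0.6],[-0.113,-0.063,0.168,0,0,0,-0.6],[-0.112,-0.063,0.168,0,0,0,-0.6],[-0.112,-0.063,0.168,0,0,0,-0.6],[0,0,0,0,0,0,-0.6]]]'
python3 plan.py 0.588 -0.0785 0.003 179 4
python3 - <<'E'
from h import *
p,d,W=cloud('side');cv2.imwrite('pics/s2.png',cv2.resize(p[140:260,190:350,::-1],None,fx=5,fy=5,interpolation=cv2.INTER_CUBIC))
E
```

```text
clock: 12.6
position: [0.5877, -0.0734, 0.0982]
tool_rot: [-0.027, -3.137, -0.002]
ft_force: [-0.1, -0.3, 0.8]
finger_gap: 0.0685
gripper_force: 0.0
t 12.6 p [ 0.5877 -0.0734  0.0982] psi 179.02 gap 0.0685 q [ 0.54  0.71 -0.81  1.79  0.63  0.92  1.  ]
[-0.001, -0.007, 0.119] [0.0, -0.02, 0.0]
[-0.001, -0.007, 0.119] [0.0, -0.02, 0.0]
[-0.001, -0.006, 0.119] [0.0, -0.02, 0.0]
[-0.001, -0.006, 0.119] [0.0, -0.02, 0.0]
```

View pics/s2.png

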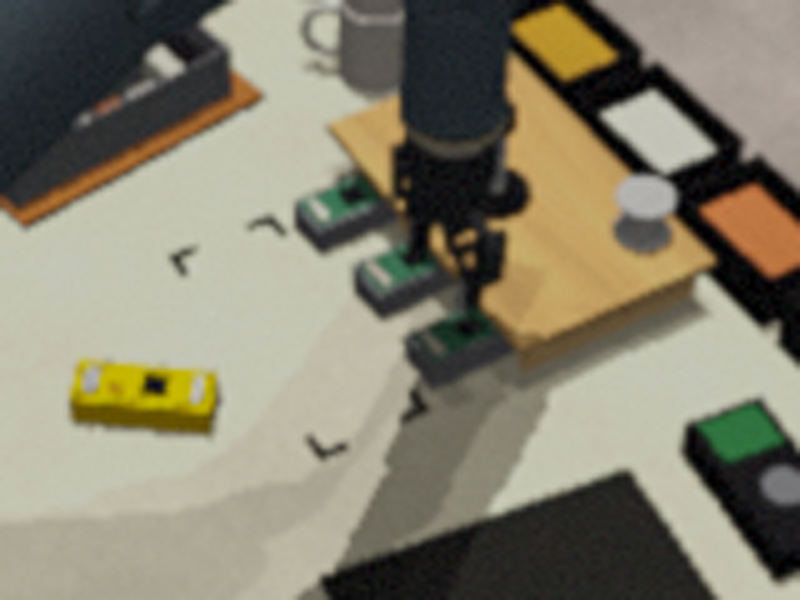

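The side view shows all three boxes still in place at (340,210), (400,275) and (455,345), with the gripper over the right one. Descending.

```bash
python3 -m jog '[[[0,-0.007,0.119,0,0,0,-0.6],[0,-0.007,0.119,0,0,0,-0.6],[0,-0.006,0.119,0,0,0,-0.6],[0,-0.006,0.10,0,0,0,-0.6],[0,0,0.012,0,0,0,-0.6]]]'
python3 -m jog '[[[0,0,0,0,0,0,1],[0,0,0,0,0,0,1],[0,0,0,0,0,0,1],[0,0,0,0,0,0,1]]]' 40
python3 -m jog '[[[0.1,0,0,0,0,0,1],[0.1,0,0,0,0,0,1],[0.1,0,0,0,0,0,1],[0.1,0,0,0,0,0,1],[0,0,0,0,0,0,1]]]'
```

```text
clock: 13.28
position: [0.5878, -0.0785, 0.0071]
tool_rot: [-0.026, -3.14, -0.0]
ft_force: [0.1, 1.1, -0.8]
finger_gap: 0.0684
gripper_force: 0.0
clock: 13.78
position: [0.5891, -0.0785, 0.0087]
tool_rot: [0.027, 3.14, 0.001]
ft_force: [-2.0, 1.4, 6.6]
finger_gap: 0.0455
gripper_force: 41.0
clock: 14.4
position: [0.5074, -0.0777, 0.0086]
tool_rot: [0.027, 3.141, -0.001]
ft_force: [-8.6, 1.3, 15.9]
finger_gap: 0.0459
gripper_force: 42.2
```

```bash
python3 -m jog '[[[0,0,-0.02,0,0,0,0],[0,0,0,0,0,0,-0.6],[0,0,0,0,0,0,-0.6],[-0.09,0,0,0,0,0,-0.6],[-0.09,0,0,0,0,0,-0.6]]]'
python3 -m jog '[[[0,0,0,0,0,0,1],[0,0,0,0,0,0,1],[0,0,0,0,0,0,1],[0,0,0,0,0,0,1]]]' 60
python3 -m jog '[[[0,0,-0.08,0,0,0,1],[0,0,-0.15,0,0,0,1],[0,0,-0.15,0,0,0,1],[0,0,0,0,0,0,1]]]'
python3 - <<'E'
from h import *
p,d,W=cloud('side');cv2.imwrite('pics/s3.png',cv2.resize(p[140:260,190:350,::-1],None,fx=4,fy=4,interpolation=cv2.INTER_CUBIC))
E
python3 plan.py 0.50 -0.2 0.10 150 8 0.417 -0.323 0.10 82.2 17
```

```text
clock: 15.02
position: [0.5449, -0.0784, 0.0114]
tool_rot: [-0.028, -3.141, -0.0]
ft_force: [-0.1, -0.7, 0.5]
finger_gap: 0.0686
gripper_force: 0.0
clock: 15.52
position: [0.5444, -0.0781, 0.0117]
tool_rot: [0.027, 3.141, 0.0]
ft_force: [0.9, 0.5, 3.7]
finger_gap: 0.0448
gripper_force: 61.0
clock: 16.02
position: [0.5449, -0.0785, 0.0898]
tool_rot: [0.028, 3.139, -0.001]
ft_force: [1.6, -0.0, -2.5]
finger_gap: 0.045
gripper_force: 61.0
t 16.07 p [ 0.5443 -0.0788  0.0885] psi 178.97 gap 0.0448 q [ 0.57  0.67 -0.81  1.92  0.65  0.83  0.97]
[0.026, -0.076, -0.007] [-0.0, 0.0, 0.91]
[0.021, -0.078, -0.007] [-0.0, 0.0, 0.91]
[0.016, -0.079, -0.007] [-0.0, 0.0, 0.91]
[0.011, -0.08, -0.007] [-0.0, 0.0, 0.91]
[0.006, -0.08, -0.007] [-0.0, 0.0, 0.91]
[0.001, -0.081, -0.007] [-0.0, 0.0, 0.91]
[-0.004, -0.081, -0.007] [-0.0, 0.0, 0.91]
[-0.009, -0.08, -0.007] [-0.0, 0.0, 0.91]
[0.003, -0.044, 0.0] [0.0, 0.0, 1.0]
[0.0, -0.044, 0.0] [0.0, 0.0, 1.0]
[-0.003, -0.044, 0.0] [0.0, 0.0, 1.0]
[-0.006, -0.043, 0.0] [0.0, 0.0, 1.0]
[-0.009, -0.043, 0.0] [0.0, 0.0, 1.0]
[-0.012, -0.042, 0.0] [0.0, 0.0, 1.0]
[-0.015, -0.041, 0.0] [0.0, 0.0, 1.0]
[-0.018, -0.04, 0.0] [0.0, 0.0, 1.0]
[-0.02, -0.039, 0.0] [0.0, 0.0, 1.0]
[-0.023, -0.037, 0.0] [0.0, 0.0, 1.0]
[-0.026, -0.035, 0.0] [0.0, 0.0, 1.0]
[-0.028, -0.034, 0.0] [0.0, 0.0, 1.0]
[-0.03, -0.031, 0.0] [0.0, 0.0, 1.0]
[-0.032, -0.029, 0.0] [0.0, 0.0, 1.0]
[-0.034, -0.027, 0.0] [0.0, 0.0, 1.0]
[-0.036, -0.025, 0.0] [0.0, 0.0, 1.0]
[-0.038, -0.022, 0.0] [0.0, 0.0, 1.0]
```

View pics/s3.png

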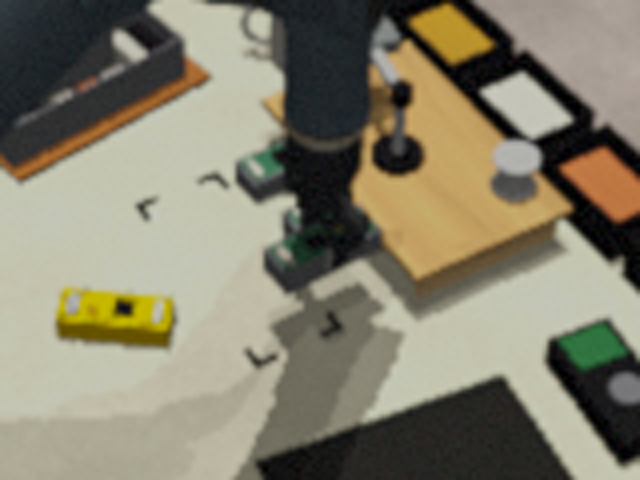

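The box is held level and centred at (310,245). The other two boxes haven't moved. I'll place this one on the far slot of the mat first.

```bash
python3 plan.py 0.586 -0.345 0.09 82.2 25
```

```text
t 16.07 p [ 0.5443 -0.0788  0.0885] psi 178.97 gap 0.0448 q [ 0.57  0.67 -0.81  1.92  0.65  0.83  0.97]
[-0.009, -0.053, -0.0] [0.0, 0.0, 0.97]
[-0.013, -0.052, -0.0] [0.0, 0.0, 0.97]
[-0.016, -0.051, -0.0] [0.0, 0.0, 0.97]
[-0.02, -0.05, -0.0] [0.0, 0.0, 0.97]
[-0.023, -0.049, -0.0] [0.0, 0.0, 0.97]
[-0.026, -0.047, -0.0] [0.0, 0.0, 0.97]
[-0.029, -0.045, -0.0] [0.0, 0.0, 0.97]
[-0.032, -0.043, -0.0] [0.0, 0.0, 0.97]
[-0.035, -0.041, -0.0] [0.0, 0.0, 0.97]
[-0.038, -0.038, -0.0] [0.0, 0.0, 0.97]
[-0.04, -0.036, -0.0] [0.0, 0.0, 0.97]
[-0.043, -0.033, -0.0] [0.0, 0.0, 0.97]
[-0.045, -0.03, -0.0] [0.0, 0.0, 0.97]
[-0.047, -0.027, -0.0] [0.0, 0.0, 0.97]
[-0.048, -0.024, -0.0] [0.0, 0.0, 0.97]
[-0.05, -0.02, -0.0] [0.0, 0.0, 0.97]
[-0.051, -0.017, -0.0] [0.0, 0.0, 0.97]
[-0.052, -0.013, -0.0] [0.0, 0.0, 0.97]
[-0.053, -0.01, -0.0] [0.0, 0.0, 0.97]
[-0.054, -0.006, -0.0] [0.0, 0.0, 0.97]
[-0.054, -0.002, -0.0] [0.0, 0.0, 0.97]
[-0.054, 0.001, -0.0] [0.0, 0.0, 0.97]
[-0.054, 0.005, -0.0] [0.0, 0.0, 0.97]
[-0.053, 0.008, -0.0] [0.0, 0.0, 0.97]
[-0.053, 0.012, -0.0] [0.0, 0.0, 0.97]
```

```bash
python3 -m jog '[[[-0.009,-0.053,0,0,0,0.97,1],[-0.013,-0.052,0,0,0,0.97,1],[-0.016,-0.051,0,0,0,0.97,1],[-0.02,-0.05,0,0,0,0.97,1],[-0.023,-0.049,0,0,0,0.97,1]]]'|grep gap
python3 -m jog '[[[-0.026,-0.047,0,0,0,0.97,1],[-0.029,-0.045,0,0,0,0.97,1],[-0.032,-0.043,0,0,0,0.97,1],[-0.035,-0.041,0,0,0,0.97,1],[-0.038,-0.038,0,0,0,0.97,1]]]'|grep gap
python3 -m jog '[[[-0.04,-0.036,0,0,0,0.97,1],[-0.043,-0.033,0,0,0,0.97,1],[-0.045,-0.03,0,0,0,0.97,1],[-0.047,-0.027,0,0,0,0.97,1],[-0.048,-0.024,0,0,0,0.97,1]]]'|grep gap
python3 -m jog '[[[-0.05,-0.02,0,0,0,0.97,1],[-0.051,-0.017,0,0,0,0.97,1],[-0.052,-0.013,0,0,0,0.97,1],[-0.053,-0.01,0,0,0,0.97,1],[-0.054,-0.006,0,0,0,0.97,1]]]'|grep gap
python3 -m jog '[[[-0.054,-0.002,0,0,0,0.97,1],[-0.054,0.001,0,0,0,0.97,1],[-0.054,0.005,0,0,0,0.97,1],[-0.053,0.008,0,0,0,0.97,1],[-0.053,0.012,0,0,0,0.97,1]]]'
python3 plan.py 0.586 -0.345 0.016 82.2 4
```

```text
finger_gap: 0.0447
finger_gap: 0.045
finger_gap: 0.045
finger_gap: 0.0448
clock: 19.2
position: [0.5853, -0.3453, 0.0874]
tool_rot: [-2.375, -2.056, -0.0]
ft_force: [-0.2, 0.1, -2.1]
finger_gap: 0.045
gripper_force: 61.1
t 19.2 p [ 0.5853 -0.3453  0.0874] psi 81.75 gap 0.045 q [ 0.67  0.73 -0.35  1.57  0.3   0.89  0.06]
[0.0, 0.001, 0.089] [-0.0, -0.0, -0.03]
[0.0, 0.001, 0.089] [-0.0, -0.0, -0.03]
[0.0, 0.001, 0.089] [-0.0, -0.0, -0.03]
[0.0, 0.001, 0.089] [-0.0, -0.0, -0.03]
```

```bash
python3 -m jog '[[[0,0,0.1,0,0,0,1],[0,0,0.1,0,0,0,1],[0,0,0.1,0,0,0,1],[0,0,0.05,0,0,0,1],[0,0,0.014,0,0,0,1]]]'
python3 -m jog '[[[0,0,0,0,0,0,1],[0,0,0,0,0,0,0.3],[0,0,0,0,0,0,-0.4],[0,0,0,0,0,0,-0.4],[0,0,-0.1,0,0,0,-0.4]]]'
python3 -m jog '[[[0,0,-0.2,0,0,0,-0.5],[0,0,-0.2,0,0,0,-0.5],[0,0,-0.1,0,0,0,-0.6]]]'
python3 plan.py 0.53 -0.16 0.13 140 14 0.55 -0.05 0.13 179 10
```

```text
clock: 19.82
position: [0.5844, -0.3437, 0.0145]
tool_rot: [-2.368, -2.06, 0.002]
ft_force: [-8.7, 4.4, 23.7]
finger_gap: 0.0448
gripper_force: 61.8
clock: 20.45
position: [0.5843, -0.3442, 0.034]
tool_rot: [-2.369, -2.06, 0.002]
ft_force: [0.3, 0.2, -0.0]
finger_gap: 0.0597
gripper_force: 0.0
clock: 20.82
position: [0.5864, -0.3451, 0.1389]
tool_rot: [2.368, 2.058, 0.003]
ft_force: [-0.0, 0.2, -0.1]
finger_gap: 0.0684
gripper_force: 0.0
t 20.82 p [ 0.5864 -0.3451  0.1389] psi 82.0 gap 0.0684 q [ 0.67  0.68 -0.37  1.53  0.28  0.98  0.09]
[0.063, -0.029, 0.003] [0.0, 0.0, -1.04]
[0.065, -0.025, 0.003] [0.0, 0.0, -1.04]
[0.066, -0.02, 0.003] [0.0, 0.0, -1.04]
[0.067, -0.015, 0.003] [0.0, 0.0, -1.04]
[0.068, -0.01, 0.003] [0.0, 0.0, -1.04]
[0.069, -0.005, 0.003] [0.0, 0.0, -1.04]
[0.069, -0.0, 0.003] [0.0, 0.0, -1.04]
[0.069, 0.005, 0.003] [0.0, 0.0, -1.04]
[0.068, 0.01, 0.003] [0.0, 0.0, -1.04]
[0.068, 0.015, 0.003] [0.0, 0.0, -1.04]
[0.066, 0.02, 0.003] [0.0, 0.0, -1.04]
[0.065, 0.024, 0.003] [0.0, 0.0, -1.04]
[0.063, 0.029, 0.003] [0.0, 0.0, -1.04]
[0.06, 0.033, 0.003] [0.0, 0.0, -1.04]
[0.028, 0.049, 0.0] [0.0, 0.0, -0.98]
[0.024, 0.05, 0.0] [0.0, 0.0, -0.98]
[0.021, 0.052, 0.0] [0.0, 0.0, -0.98]
[0.017, 0.053, 0.0] [0.0, 0.0, -0.98]
[0.014, 0.054, 0.0] [0.0, 0.0, -0.98]
[0.01, 0.055, 0.0] [0.0, 0.0, -0.98]
[0.006, 0.056, 0.0] [0.0, 0.0, -0.98]
[0.002, 0.056, 0.0] [0.0, 0.0, -0.98]
[-0.001, 0.056, 0.0] [0.0, 0.0, -0.98]
[-0.005, 0.056, 0.0] [0.0, 0.0, -0.98]
```

```bash
cat > boxes.py <<'E'
from h import *
p,d,W=cloud();hsv=cv2.cvtColor(p,cv2.COLOR_RGB2HSV);H,S,V=[hsv[...,i].astype(int) for i in range(3)]
m=(roi(140,260,180,380)&(H>55)&(H<95)&(S>60)).astype(np.uint8)
n,l,s,c=cv2.connectedComponentsWithStats(m)
for i in range(1,n):
    if s[i,4]>40: print('green',rect(pts_on(l==i,.032)),s[i,4])
E
python3 boxes.py; python3 plan.py 0.575 0.0155 0.12 179 25
```

```text
green [ 0.6067  0.1129  0.0392  0.035  -0.5648] 96
green [6.08800e-01 1.83000e-02 3.51000e-02 3.20000e-02 8.90992e+01] 88
green [ 5.8710e-01 -3.4810e-01  7.8100e-02  4.3000e-02  8.7545e+01] 183
t 20.88 p [ 0.5872 -0.3455  0.1409] psi 81.99 gap 0.0687 q [ 0.67  0.68 -0.37  1.53  0.28  0.98  0.09]
[0.071, -0.013, 0.004] [0.0, 0.0, -0.97]
[0.072, -0.008, 0.004] [0.0, 0.0, -0.97]
[0.072, -0.003, 0.004] [0.0, 0.0, -0.97]
[0.072, 0.002, 0.004] [0.0, 0.0, -0.97]
[0.072, 0.007, 0.004] [0.0, 0.0, -0.97]
[0.071, 0.012, 0.004] [0.0, 0.0, -0.97]
[0.07, 0.017, 0.004] [0.0, 0.0, -0.97]
[0.069, 0.021, 0.004] [0.0, 0.0, -0.97]
[0.067, 0.026, 0.004] [0.0, 0.0, -0.97]
[0.065, 0.03, 0.004] [0.0, 0.0, -0.97]
[0.063, 0.035, 0.004] [0.0, 0.0, -0.97]
[0.061, 0.039, 0.004] [0.0, 0.0, -0.97]
[0.058, 0.043, 0.004] [0.0, 0.0, -0.97]
[0.055, 0.047, 0.004] [0.0, 0.0, -0.97]
[0.052, 0.051, 0.004] [0.0, 0.0, -0.97]
[0.048, 0.054, 0.004] [0.0, 0.0, -0.97]
[0.044, 0.057, 0.004] [0.0, 0.0, -0.97]
[0.04, 0.06, 0.004] [0.0, 0.0, -0.97]
[0.036, 0.062, 0.004] [0.0, 0.0, -0.97]
[0.032, 0.065, 0.004] [0.0, 0.0, -0.97]
[0.027, 0.067, 0.004] [0.0, 0.0, -0.97]
[0.023, 0.069, 0.004] [0.0, 0.0, -0.97]
[0.018, 0.07, 0.004] [0.0, 0.0, -0.97]
[0.013, 0.071, 0.004] [0.0, 0.0, -0.97]
[0.009, 0.072, 0.004] [0.0, 0.0, -0.97]
```

```bash
python3 -m jog '[[[0.071,-0.013,0.004,0,0,-0.97,-0.6],[0.072,-0.008,0.004,0,0,-0.97,-0.6],[0.072,-0.003,0.004,0,0,-0.97,-0.6],[0.072,0.002,0.004,0,0,-0.97,-0.6],[0.072,0.007,0.004,0,0,-0.97,-0.6]]]'|grep pos
python3 -m jog '[[[0.071,0.012,0.004,0,0,-0.97,-0.6],[0.07,0.017,0.004,0,0,-0.97,-0.6],[0.069,0.021,0.004,0,0,-0.97,-0.6],[0.067,0.026,0.004,0,0,-0.97,-0.6],[0.065,0.03,0.004,0,0,-0.97,-0.6]]]'|grep pos
python3 -m jog '[[[0.063,0.035,0.004,0,0,-0.97,-0.6],[0.061,0.039,0.004,0,0,-0.97,-0.6],[0.058,0.043,0.004,0,0,-0.97,-0.6],[0.055,0.047,0.004,0,0,-0.97,-0.6],[0.052,0.051,0.004,0,0,-0.97,-0.6]]]'|grep pos
python3 -m jog '[[[0.048,0.054,0.004,0,0,-0.97,-0.6],[0.044,0.057,0.004,0,0,-0.97,-0.6],[0.04,0.06,0.004,0,0,-0.97,-0.6],[0.036,0.062,0.004,0,0,-0.97,-0.6],[0.032,0.065,0.004,0,0,-0.97,-0.6]]]'|grep pos
python3 -m jog '[[[0.027,0.067,0.004,0,0,-0.97,-0.6],[0.023,0.069,0.004,0,0,-0.97,-0.6],[0.018,0.07,0.004,0,0,-0.97,-0.6],[0.013,0.071,0.004,0,0,-0.97,-0.6],[0.009,0.072,0.004,0,0,-0.97,-0.6]]]'
python3 plan.py 0.588 0.0158 0.01 179 5
python3 - <<'E'
from h import *
p,d,W=cloud('side');cv2.imwrite('pics/s4.png',cv2.resize(p[140:290,190:380,::-1],None,fx=4,fy=4,interpolation=cv2.INTER_CUBIC))
E
```

```text
position: [0.5823, -0.2712, 0.1303]
position: [0.58, -0.1996, 0.1267]
position: [0.5776, -0.1273, 0.1226]
position: [0.5753, -0.0552, 0.1187]
clock: 24.0
position: [0.573, 0.0171, 0.1146]
tool_rot: [0.02, 3.142, -0.0]
ft_force: [0.4, -0.5, 0.3]
finger_gap: 0.0684
gripper_force: 0.0
t 24.0 p [0.573  0.0171 0.1146] psi 179.26 gap 0.0684 q [ 0.4   0.66 -0.82  1.83  0.6   0.91  0.86]
[-0.015, -0.001, 0.105] [-0.0, 0.0, 0.01]
[-0.015, -0.001, 0.105] [-0.0, 0.0, 0.01]
[-0.015, -0.001, 0.105] [-0.0, 0.0, 0.01]
[-0.015, -0.001, 0.105] [-0.0, 0.0, 0.01]
[-0.015, -0.001, 0.105] [-0.0, 0.0, 0.01]
```

View pics/s4.png

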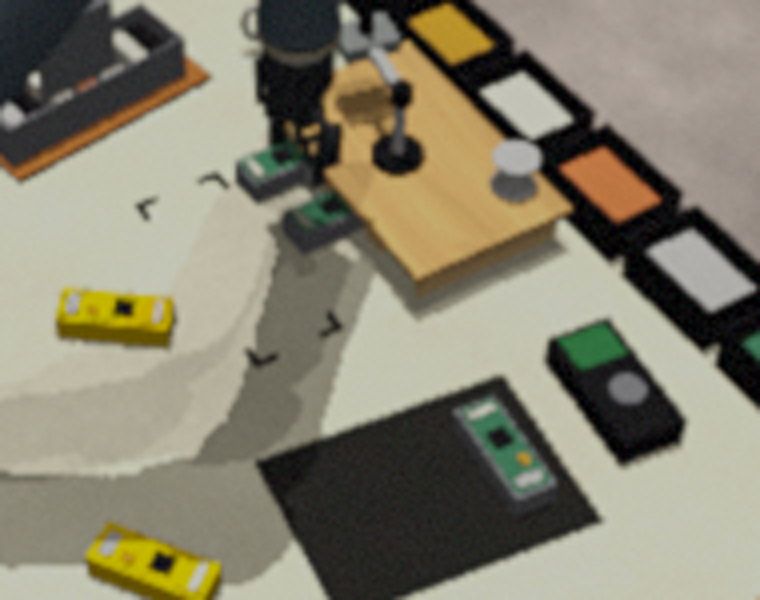

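Box 1 lies squarely on the far part of the mat at (505,450). The gripper is over the middle box.

```bash
python3 -m jog '[[[-0.015,-0.001,0.105,0,0,0,-0.6],[-0.015,-0.001,0.105,0,0,0,-0.6],[-0.015,-0.001,0.105,0,0,0,-0.6],[-0.015,-0.001,0.105,0,0,0,-0.6],[-0.015,-0.001,0.105,0,0,0,-0.6]]]'
python3 -m jog '[[[0,0,0,0,0,0,1],[0,0,0,0,0,0,1],[0,0,0,0,0,0,1],[0,0,0,0,0,0,1]]]' 40
python3 -m jog '[[[0.1,0,0,0,0,0,1],[0.1,0,0,0,0,0,1],[0.1,0,0,0,0,0,1],[0.1,0,0,0,0,0,1],[0,0,0,0,0,0,1]]]'
python3 -m jog '[[[0,0,-0.01,0,0,0,0],[0,0,0,0,0,0,-0.6],[0,0,0,0,0,0,-0.6],[-0.09,0,0,0,0,0,-0.6],[-0.095,0,0,0,0,0,-0.6]]]'
python3 -m jog '[[[0,0,0,0,0,0,1],[0,0,0,0,0,0,1],[0,0,0,0,0,0,1],[0,0,0,0,0,0,1]]]' 60
python3 -m jog '[[[0,0,-0.08,0,0,0,1],[0,0,-0.15,0,0,0,1],[0,0,-0.15,0,0,0,1],[0,0,0,0,0,0,1]]]'
python3 plan.py 0.5015 -0.3335 0.09 82.2 26
python3 - <<'E'
from h import *
p,d,W=cloud('side');cv2.imwrite('pics/s5.png',cv2.resize(p[140:240,200:320,::-1],None,fx=4,fy=4,interpolation=cv2.INTER_CUBIC))
E
```

```text
clock: 24.68
position: [0.588, 0.0148, 0.008]
tool_rot: [-0.028, -3.141, -0.0]
ft_force: [-0.3, 0.5, 0.2]
finger_gap: 0.0687
gripper_force: 0.0
clock: 25.18
position: [0.5882, 0.0147, 0.0102]
tool_rot: [0.028, 3.141, -0.0]
ft_force: [0.7, -0.2, -2.8]
finger_gap: 0.0452
gripper_force: 40.5
clock: 25.8
position: [0.507, 0.016, 0.0101]
tool_rot: [-0.026, -3.141, 0.001]
ft_force: [0.0, 0.4, -1.5]
finger_gap: 0.0455
gripper_force: 40.5
clock: 26.42
position: [0.5457, 0.0157, 0.0118]
tool_rot: [0.027, 3.141, 0.0]
ft_force: [0.9, -0.3, -0.7]
finger_gap: 0.0682
gripper_force: 0.0
clock: 26.92
position: [0.5452, 0.0159, 0.012]
tool_rot: [0.027, 3.141, 0.0]
ft_force: [1.9, 0.4, 5.5]
finger_gap: 0.0447
gripper_force: 61.1
clock: 27.42
position: [0.5454, 0.0157, 0.0899]
tool_rot: [0.028, 3.139, -0.0]
ft_force: [-0.6, 0.4, -1.5]
finger_gap: 0.0451
gripper_force: 61.1
t 27.43 p [0.5454 0.0157 0.0899] psi 178.99 gap 0.0451 q [ 0.4   0.66 -0.8   1.93  0.64  0.82  0.8 ]
[0.007, -0.067, -0.0] [0.0, 0.0, 0.93]
[0.003, -0.068, -0.0] [0.0, 0.0, 0.93]
[-0.002, -0.068, -0.0] [0.0, 0.0, 0.93]
[-0.006, -0.06
[... 186 characters left out ...]
0.027, -0.062, 0.0] [0.0, 0.0, 0.93]
[-0.031, -0.06, 0.0] [0.0, 0.0, 0.93]
[-0.035, -0.058, 0.0] [0.0, 0.0, 0.93]
[-0.039, -0.056, 0.0] [0.0, 0.0, 0.93]
[-0.042, -0.053, 0.0] [0.0, 0.0, 0.93]
[-0.045, -0.05, 0.0] [0.0, 0.0, 0.93]
[-0.049, -0.047, 0.0] [0.0, 0.0, 0.93]
[-0.052, -0.044, 0.0] [0.0, 0.0, 0.93]
[-0.054, -0.04, 0.0] [0.0, 0.0, 0.93]
[-0.057, -0.037, 0.0] [0.0, 0.0, 0.93]
[-0.059, -0.033, 0.0] [0.0, 0.0, 0.93]
[-0.061, -0.029, 0.0] [0.0, 0.0, 0.93]
[-0.063, -0.025, 0.0] [0.0, 0.0, 0.93]
[-0.064, -0.021, 0.0] [0.0, 0.0, 0.93]
[-0.066, -0.017, -0.0] [0.0, 0.0, 0.93]
[-0.067, -0.012, -0.0] [0.0, 0.0, 0.93]
[-0.067, -0.008, -0.0] [0.0, 0.0, 0.93]
[-0.068, -0.004, -0.0] [0.0, 0.0, 0.93]
```

View pics/s5.png

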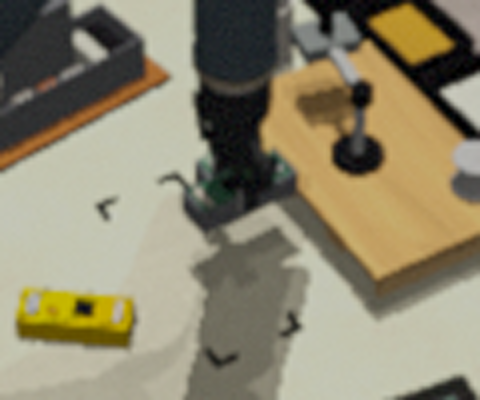

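Box 2 is held level at (240,190). Carrying it to the middle of the mat.

```bash
python3 -m jog '[[[0.007,-0.067,0,0,0,0.93,1],[0.003,-0.068,0,0,0,0.93,1],[-0.002,-0.068,0,0,0,0.93,1],[-0.006,-0.067,0,0,0,0.93,1],[-0.01,-0.067,0,0,0,0.93,1]]]'|grep gap
python3 -m jog '[[[-0.015,-0.066,0,0,0,0.93,1],[-0.019,-0.065,0,0,0,0.93,1],[-0.023,-0.064,0,0,0,0.93,1],[-0.027,-0.062,0,0,0,0.93,1],[-0.031,-0.06,0,0,0,0.93,1]]]'|grep gap
python3 -m jog '[[[-0.035,-0.058,0,0,0,0.93,1],[-0.039,-0.056,0,0,0,0.93,1],[-0.042,-0.053,0,0,0,0.93,1],[-0.045,-0.05,0,0,0,0.93,1],[-0.049,-0.047,0,0,0,0.93,1]]]'|grep gap
python3 -m jog '[[[-0.052,-0.044,0,0,0,0.93,1],[-0.054,-0.04,0,0,0,0.93,1],[-0.057,-0.037,0,0,0,0.93,1],[-0.059,-0.033,0,0,0,0.93,1],[-0.061,-0.029,0,0,0,0.93,1]]]'|grep gap
python3 -m jog '[[[-0.063,-0.025,0,0,0,0.93,1],[-0.064,-0.021,0,0,0,0.93,1],[-0.066,-0.017,0,0,0,0.93,1],[-0.067,-0.012,0,0,0,0.93,1],[-0.067,-0.008,0,0,0,0.93,1]]]'|grep gap
python3 -m jog '[[[-0.068,-0.004,0,0,0,0.93,1],[0,0,0,0,0,0,1]]]'
python3 plan.py 0.5015 -0.3335 0.0155 82.2 4
```

```text
finger_gap: 0.0449
finger_gap: 0.0451
finger_gap: 0.045
finger_gap: 0.0448
finger_gap: 0.0448
clock: 30.85
position: [0.5009, -0.3353, 0.0876]
tool_rot: [2.369, 2.063, -0.001]
ft_force: [-0.4, 0.4, -2.2]
finger_gap: 0.0446
gripper_force: 61.1
t 30.85 p [ 0.5009 -0.3353  0.0876] psi 82.11 gap 0.0446 q [ 0.73  0.64 -0.35  1.79  0.3   0.76  0.09]
[0.002, 0.0, 0.09] [-0.0, 0.0, -0.01]
[0.002, 0.0, 0.09] [-0.0, 0.0, -0.01]
[0.002, 0.0, 0.09] [-0.0, 0.0, -0.01]
[0.002, 0.0, 0.09] [-0.0, 0.0, -0.01]
```

```bash
python3 -m jog '[[[0.002,0,0.1,0,0,0,1],[0.002,0,0.1,0,0,0,1],[0.002,0,0.1,0,0,0,1],[0.002,0,0.05,0,0,0,1],[0,0,0.01,0,0,0,1]]]'
python3 -m jog '[[[0,0,0,0,0,0,1],[0,0,0,0,0,0,0.3],[0,0,0,0,0,0,-0.35],[0,0,0,0,0,0,-0.35],[0,0,-0.1,0,0,0,-0.35]]]'
python3 -m jog '[[[0,0,-0.2,0,0,0,-0.5],[0,0,-0.2,0,0,0,-0.5],[0,0,-0.1,0,0,0,-0.6]]]'
python3 boxes.py
python3 plan.py 0.573 0.111 0.115 179 28
```

```text
clock: 31.48
position: [0.5016, -0.3317, 0.0153]
tool_rot: [-2.364, -2.067, -0.0]
ft_force: [-0.0, 0.5, -1.7]
finger_gap: 0.0445
gripper_force: 61.0
clock: 32.1
position: [0.5008, -0.3319, 0.035]
tool_rot: [-2.364, -2.066, 0.001]
ft_force: [0.7, -0.6, -0.8]
finger_gap: 0.0582
gripper_force: 0.0
clock: 32.48
position: [0.5024, -0.3327, 0.1382]
tool_rot: [2.364, 2.065, 0.002]
ft_force: [-0.0, -0.3, -1.0]
finger_gap: 0.0681
gripper_force: 0.0
green [ 0.6067  0.1129  0.0392  0.035  -0.5648] 100
green [ 5.85300e-01 -3.49700e-01  8.17000e-02  3.92000e-02  8.71644e+01] 196
green [ 5.03000e-01 -3.42900e-01  8.01000e-02  4.96000e-02  7.83179e+01] 184
t 32.52 p [ 0.5032 -0.3331  0.14  ] psi 82.27 gap 0.0682 q [ 0.75  0.58 -0.38  1.74  0.27  0.87  0.12]
[0.08, 0.002, 0.004] [0.0, 0.0, -0.86]
[0.08, 0.007, 0.004] [0.0, 0.0, -0.86]
[0.079, 0.011, 0.004] [0.0, 0.0, -0.86]
[0.079, 0.016, 0.004] [0.0, 0.0, -0.86]
[0.078, 0.021, 0.004] [0.0, 0.0, -0.86]
[0.076, 0.025, 0.004] [0.0, 0.0, -0.86]
[0.074, 0.03, 0.004] [0.0, 0.0, -0.86]
[0.073, 0.034, 0.004] [0.0, 0.0, -0.86]
[0.07, 0.039, 0.004] [0.0, 0.0, -0.86]
[0.068, 0.043, 0.004] [0.0, 0.0, -0.86]
[0.065, 0.047, 0.004] [0.0, 0.0, -0.86]
[0.062, 0.051, 0.004] [0.0, 0.0, -0.86]
[0.059, 0.054, 0.004] [0.0, 0.0, -0.86]
[0.056, 0.058, 0.004] [0.0, 0.0, -0.86]
[0.052, 0.061, 0.004] [0.0, 0.0, -0.86]
[0.048, 0.064, 0.004] [0.0, 0.0, -0.86]
[0.044, 0.067, 0.004] [0.0, 0.0, -0.86]
[0.04, 0.069, 0.004] [0.0, 0.0, -0.86]
[0.036, 0.072, 0.004] [0.0, 0.0, -0.86]
[0.032, 0.074, 0.004] [0.0, 0.0, -0.86]
[0.027, 0.076, 0.005] [0.0, 0.0, -0.86]
[0.022, 0.077, 0.005] [0.0, 0.0, -0.86]
[0.018, 0.078, 0.004] [0.0, 0.0, -0.86]
[0.013, 0.079, 0.004] [0.0, 0.0, -0.86]
[0.008, 0.08, 0.004] [0.0, 0.0, -0.86]
[0.003, 0.08, 0.004] [0.0, 0.0, -0.86]
[-0.001, 0.08, 0.004] [0.0, 0.0, -0.86]
[-0.006, 0.08, 0.004] [0.0, 0.0, -0.86]
```

```bash
python3 -m jog '[[[0.08,0.002,0.004,0,0,-0.86,-0.6],[0.08,0.007,0.004,0,0,-0.86,-0.6],[0.079,0.011,0.004,0,0,-0.86,-0.6],[0.079,0.016,0.004,0,0,-0.86,-0.6],[0.078,0.021,0.004,0,0,-0.86,-0.6]]]'|grep pos
python3 -m jog '[[[0.076,0.025,0.004,0,0,-0.86,-0.6],[0.074,0.03,0.004,0,0,-0.86,-0.6],[0.073,0.034,0.004,0,0,-0.86,-0.6],[0.07,0.039,0.004,0,0,-0.86,-0.6],[0.068,0.043,0.004,0,0,-0.86,-0.6]]]'|grep pos
python3 -m jog '[[[0.065,0.047,0.004,0,0,-0.86,-0.6],[0.062,0.051,0.004,0,0,-0.86,-0.6],[0.059,0.054,0.004,0,0,-0.86,-0.6],[0.056,0.058,0.004,0,0,-0.86,-0.6],[0.052,0.061,0.004,0,0,-0.86,-0.6]]]'|grep pos
python3 -m jog '[[[0.048,0.064,0.004,0,0,-0.86,-0.6],[0.044,0.067,0.004,0,0,-0.86,-0.6],[0.04,0.069,0.004,0,0,-0.86,-0.6],[0.036,0.072,0.004,0,0,-0.86,-0.6],[0.032,0.074,0.004,0,0,-0.86,-0.6]]]'|grep pos
python3 -m jog '[[[0.027,0.076,0.004,0,0,-0.86,-0.6],[0.022,0.077,0.004,0,0,-0.86,-0.6],[0.018,0.078,0.004,0,0,-0.86,-0.6],[0.013,0.079,0.004,0,0,-0.86,-0.6],[0.008,0.08,0.004,0,0,-0.86,-0.6]]]'|grep pos
python3 -m jog '[[[0.003,0.08,0.004,0,0,-0.86,-0.6],[-0.001,0.08,0.004,0,0,-0.86,-0.6],[-0.006,0.08,0.004,0,0,-0.86,-0.6],[0,0,0,0,0,0,-0.6]]]'
python3 plan.py 0.588 0.1105 0.010 179 5
python3 - <<'E'
from h import *
p,d,W=cloud('side');cv2.imwrite('pics/s6.png',cv2.resize(p[140:290,190:380,::-1],None,fx=4,fy=4,interpolation=cv2.INTER_CUBIC))
E
```

```text
position: [0.5143, -0.2516, 0.1314]
position: [0.5269, -0.1727, 0.1277]
position: [0.5396, -0.0934, 0.1236]
position: [0.5524, -0.0143, 0.1196]
position: [0.5654, 0.0649, 0.1156]
clock: 36.15
position: [0.5729, 0.1131, 0.1133]
tool_rot: [-0.033, -3.141, -0.002]
ft_force: [0.2, -0.4, 0.5]
finger_gap: 0.0681
gripper_force: 0.0
t 36.15 p [0.5729 0.1131 0.1133] psi 178.78 gap 0.0681 q [ 0.23  0.68 -0.81  1.81  0.6   0.92  0.7 ]
[-0.015, -0.002, 0.103] [0.0, -0.0, -0.01]
[-0.015, -0.002, 0.103] [0.0, -0.0, -0.01]
[-0.015, -0.002, 0.103] [0.0, -0.0, -0.01]
[-0.015, -0.002, 0.103] [0.0, -0.0, -0.01]
[-0.015, -0.002, 0.103] [0.0, -0.0, -0.01]
```

View pics/s6.png

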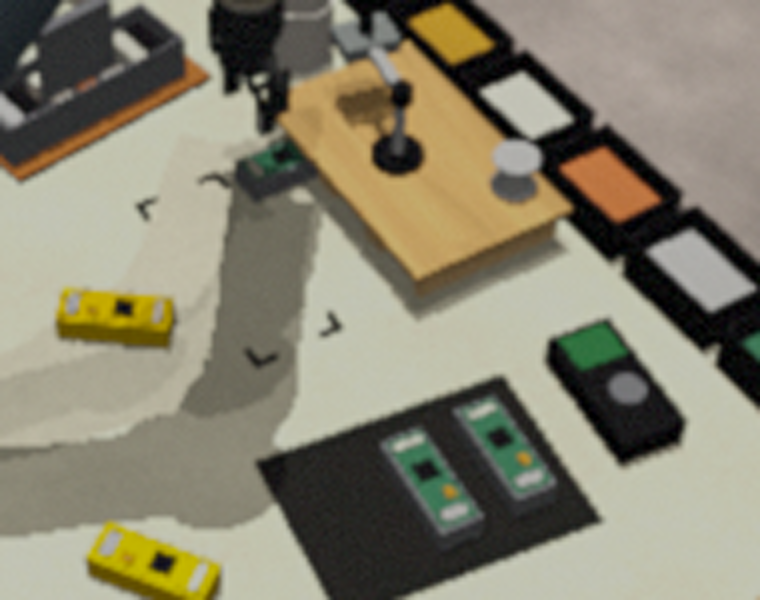

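Two boxes lie side by side on the mat at (435,485) and (505,450), and the third is still in its lane under the gripper.

```bash
python3 -m jog '[[[-0.015,-0.002,0.103,0,0,0,-0.6],[-0.015,-0.002,0.103,0,0,0,-0.6],[-0.015,-0.002,0.103,0,0,0,-0.6],[-0.015,-0.002,0.103,0,0,0,-0.6],[-0.015,-0.002,0.103,0,0,0,-0.6]]]'
python3 -m jog '[[[0,0,0,0,0,0,1],[0,0,0,0,0,0,1],[0,0,0,0,0,0,1],[0,0,0,0,0,0,1]]]' 40
python3 -m jog '[[[0.1,0,0,0,0,0,1],[0.1,0,0,0,0,0,1],[0.1,0,0,0,0,0,1],[0.1,0,0,0,0,0,1],[0,0,0,0,0,0,1]]]'
python3 -m jog '[[[0,0,-0.01,0,0,0,0],[0,0,0,0,0,0,-0.6],[0,0,0,0,0,0,-0.6],[-0.09,0,0,0,0,0,-0.6],[-0.09,0,0,0,0,0,-0.6]]]'
python3 -m jog '[[[0,0,0,0,0,0,1],[0,0,0,0,0,0,1],[0,0,0,0,0,0,1],[0,0,0,0,0,0,1]]]' 60
python3 -m jog '[[[0,0,-0.08,0,0,0,1],[0,0,-0.15,0,0,0,1],[0,0,-0.15,0,0,0,1],[0,0,0,0,0,0,1]]]'
python3 plan.py 0.417 -0.322 0.09 82.2 30
```

```text
clock: 36.83
position: [0.5879, 0.1088, 0.0086]
tool_rot: [-0.038, -3.141, -0.0]
ft_force: [-0.2, -1.4, 0.1]
finger_gap: 0.0686
gripper_force: 0.0
clock: 37.33
position: [0.5881, 0.1088, 0.0108]
tool_rot: [0.039, 3.141, -0.0]
ft_force: [0.1, 0.3, -2.3]
finger_gap: 0.0454
gripper_force: 40.2
clock: 37.95
position: [0.5069, 0.1107, 0.0107]
tool_rot: [-0.036, -3.141, 0.001]
ft_force: [0.8, -0.7, -2.6]
finger_gap: 0.046
gripper_force: 40.3
clock: 38.58
position: [0.5446, 0.11, 0.0124]
tool_rot: [0.038, 3.141, 0.0]
ft_force: [0.5, 0.2, -0.3]
finger_gap: 0.0682
gripper_force: 0.0
clock: 39.08
position: [0.544, 0.1103, 0.0127]
tool_rot: [0.038, 3.141, 0.001]
ft_force: [2.2, 0.1, 5.1]
finger_gap: 0.0451
gripper_force: 60.9
clock: 39.58
position: [0.5443, 0.1103, 0.0905]
tool_rot: [0.038, 3.139, 0.001]
ft_force: [0.2, -0.5, -1.8]
finger_gap: 0.0451
gripper_force: 60.9
t 39.58 p [0.5443 0.1103 0.0905] psi 178.61 gap 0.0451 q [ 0.22  0.67 -0.79  1.9   0.64  0.83  0.64]
[0.019, -0.073, -0.0] [0.0, 0.0, 0.8]
[0.015, -0.074, 0.0] [0.0, 0.0, 0.8]
[0.011, -0.074, 0.0] [0.0, 0.0, 0.8]
[0.007, -0.075,
[... 302 characters left out ...]
0.0] [0.0, 0.0, 0.8]
[-0.03, -0.069, 0.0] [0.0, 0.0, 0.8]
[-0.034, -0.067, 0.0] [0.0, 0.0, 0.8]
[-0.038, -0.065, 0.0] [0.0, 0.0, 0.8]
[-0.041, -0.063, 0.0] [0.0, 0.0, 0.8]
[-0.045, -0.06, 0.0] [0.0, 0.0, 0.8]
[-0.048, -0.058, 0.0] [0.0, 0.0, 0.8]
[-0.051, -0.055, 0.0] [0.0, 0.0, 0.8]
[-0.054, -0.052, 0.0] [0.0, 0.0, 0.8]
[-0.057, -0.049, 0.0] [0.0, 0.0, 0.8]
[-0.06, -0.046, 0.0] [0.0, 0.0, 0.8]
[-0.062, -0.042, 0.0] [0.0, 0.0, 0.8]
[-0.064, -0.039, 0.0] [0.0, 0.0, 0.8]
[-0.066, -0.035, 0.0] [0.0, 0.0, 0.8]
[-0.068, -0.031, 0.0] [0.0, 0.0, 0.8]
[-0.07, -0.027, 0.0] [0.0, 0.0, 0.8]
[-0.071, -0.024, 0.0] [0.0, 0.0, 0.8]
[-0.073, -0.019, 0.0] [0.0, 0.0, 0.8]
[-0.074, -0.015, 0.0] [0.0, 0.0, 0.8]
```

```bash
python3 -m jog '[[[0.019,-0.073,0,0,0,0.8,1],[0.015,-0.074,0,0,0,0.8,1],[0.011,-0.074,0,0,0,0.8,1],[0.007,-0.075,0,0,0,0.8,1],[0.003,-0.075,0,0,0,0.8,1]]]'|grep gap
python3 -m jog '[[[-0.001,-0.075,0,0,0,0.8,1],[-0.006,-0.075,0,0,0,0.8,1],[-0.01,-0.074,0,0,0,0.8,1],[-0.014,-0.074,0,0,0,0.8,1],[-0.018,-0.073,0,0,0,0.8,1]]]'|grep gap
python3 -m jog '[[[-0.022,-0.072,0,0,0,0.8,1],[-0.026,-0.07,0,0,0,0.8,1],[-0.03,-0.069,0,0,0,0.8,1],[-0.034,-0.067,0,0,0,0.8,1],[-0.038,-0.065,0,0,0,0.8,1]]]'|grep gap
python3 -m jog '[[[-0.041,-0.063,0,0,0,0.8,1],[-0.045,-0.06,0,0,0,0.8,1],[-0.048,-0.058,0,0,0,0.8,1],[-0.051,-0.055,0,0,0,0.8,1],[-0.054,-0.052,0,0,0,0.8,1]]]'|grep gap
python3 -m jog '[[[-0.057,-0.049,0,0,0,0.8,1],[-0.06,-0.046,0,0,0,0.8,1],[-0.062,-0.042,0,0,0,0.8,1],[-0.064,-0.039,0,0,0,0.8,1],[-0.066,-0.035,0,0,0,0.8,1]]]'|grep gap
python3 -m jog '[[[-0.068,-0.031,0,0,0,0.8,1],[-0.07,-0.027,0,0,0,0.8,1],[-0.071,-0.024,0,0,0,0.8,1],[-0.073,-0.019,0,0,0,0.8,1],[-0.074,-0.015,0,0,0,0.8,1]]]'
python3 plan.py 0.417 -0.322 0.016 82.2 4
```

```text
finger_gap: 0.0448
finger_gap: 0.0455
finger_gap: 0.0444
finger_gap: 0.045
finger_gap: 0.0448
clock: 43.32
position: [0.4184, -0.3239, 0.0883]
tool_rot: [-2.364, -2.069, -0.0]
ft_force: [0.2, -0.3, -1.2]
finger_gap: 0.045
gripper_force: 61.0
t 43.33 p [ 0.4184 -0.3239  0.0883] psi 82.39 gap 0.045 q [ 0.81  0.56 -0.36  1.98  0.31  0.66  0.12]
[0.002, -0.002, 0.09] [0.0, -0.0, 0.01]
[0.002, -0.002, 0.09] [0.0, -0.0, 0.01]
[0.002, -0.002, 0.09] [0.0, -0.0, 0.01]
[0.002, -0.002, 0.09] [0.0, -0.0, 0.01]
```

```bash
python3 -m jog '[[[0.002,-0.002,0.1,0,0,0,1],[0.002,-0.002,0.1,0,0,0,1],[0.002,-0.002,0.1,0,0,0,1],[0.002,-0.002,0.05,0,0,0,1],[0,0,0.01,0,0,0,1]]]'
python3 -m jog '[[[0,0,0,0,0,0,1],[0,0,0,0,0,0,0.3],[0,0,0,0,0,0,-0.35],[0,0,0,0,0,0,-0.35],[0,0,-0.1,0,0,0,-0.35]]]'
python3 -m jog '[[[0,0,-0.25,0,0,0,-0.5],[0,0,-0.25,0,0,0,-0.5],[0,0,-0.25,0,0,0,-0.6],[0,0,-0.25,0,0,0,-0.6]]]'
python3 boxes.py
python3 plan.py 0.47 0 0.24 135 14 0.482 0.338 0.24 188.3 15
python3 - <<'E'
from h import *
p,d,W=cloud();cv2.imwrite('pics/t7.png',cv2.resize(p[90:250,120:380,::-1],None,fx=3,fy=3,interpolation=cv2.INTER_CUBIC))
Z=np.nan_to_num(W[...,2],nan=-1);q=pts_on(big(roi(150,250,115,180)&(Z>.125)&(Z<.16)),.144);print('fin',rect(q),q.mean(0),len(q))
E
```

```text
clock: 43.95
position: [0.4171, -0.3212, 0.0159]
tool_rot: [-2.36, -2.072, 0.0]
ft_force: [-0.6, 0.3, -1.2]
finger_gap: 0.0449
gripper_force: 60.8
clock: 44.58
position: [0.4167, -0.3207, 0.0358]
tool_rot: [-2.358, -2.072, 0.001]
ft_force: [0.1, 0.1, 0.1]
finger_gap: 0.0575
gripper_force: 0.0
clock: 45.08
position: [0.4171, -0.321, 0.2383]
tool_rot: [2.36, 2.073, 0.0]
ft_force: [-0.2, 0.1, 0.6]
finger_gap: 0.0685
gripper_force: 0.0
green [ 5.85700e-01 -3.47300e-01  8.18000e-02  3.88000e-02  8.32957e+01] 196
green [ 5.00100e-01 -3.50400e-01  9.53000e-02  3.99000e-02  8.29551e+01] 208
green [ 4.14700e-01 -3.36600e-01  9.08000e-02  4.16000e-02  8.75947e+01] 210
t 45.12 p [ 0.4196 -0.3221  0.2444] psi 82.61 gap 0.0681 q [ 0.89  0.36 -0.45  1.8   0.19  1.01  0.24]
[0.116, 0.003, 0.001] [0.01, 0.01, -0.94]
[0.116, 0.011, 0.001] [0.01, 0.01, -0.94]
[0.115, 0.018, 0.001] [0.01, 0.01, -0.94]
[0.114, 0.026, 0.001] [0.01, 0.01, -0.94]
[0.112, 0.033, 0.001] [0.01, 0.01, -0.94]
[0.109, 0.04, 0.001] [0.01, 0.01, -0.94]
[0.106, 0.047, 0.001] [0.01, 0.01, -0.94]
[0.103, 0.054, 0.001] [0.01, 0.01, -0
[... 206 characters left out ...]
 -0.94]
[0.075, 0.089, 0.002] [0.01, 0.01, -0.94]
[0.077, 0.082, 0.0] [0.0, 0.0, -0.89]
[0.072, 0.087, 0.0] [0.0, 0.0, -0.89]
[0.066, 0.091, 0.0] [0.0, 0.0, -0.89]
[0.06, 0.095, 0.0] [0.0, 0.0, -0.89]
[0.054, 0.099, 0.0] [0.0, 0.0, -0.89]
[0.048, 0.102, 0.0] [0.0, 0.0, -0.89]
[0.042, 0.105, 0.0] [0.0, 0.0, -0.89]
[0.035, 0.107, 0.0] [0.0, 0.0, -0.89]
[0.028, 0.109, 0.0] [0.0, 0.0, -0.89]
[0.021, 0.111, 0.0] [0.0, 0.0, -0.89]
[0.015, 0.112, 0.0] [0.0, 0.0, -0.89]
[0.008, 0.112, 0.0] [0.0, 0.0, -0.89]
[0.001, 0.113, 0.0] [0.0, 0.0, -0.89]
[-0.006, 0.113, 0.0] [0.0, 0.0, -0.89]
[-0.013, 0.112, 0.0] [0.0, 0.0, -0.89]
fin [0.4734 0.331  0.1001 0.0206 8.6681] [0.47275069 0.33097852 0.144     ] 210
```

View pics/t7.png

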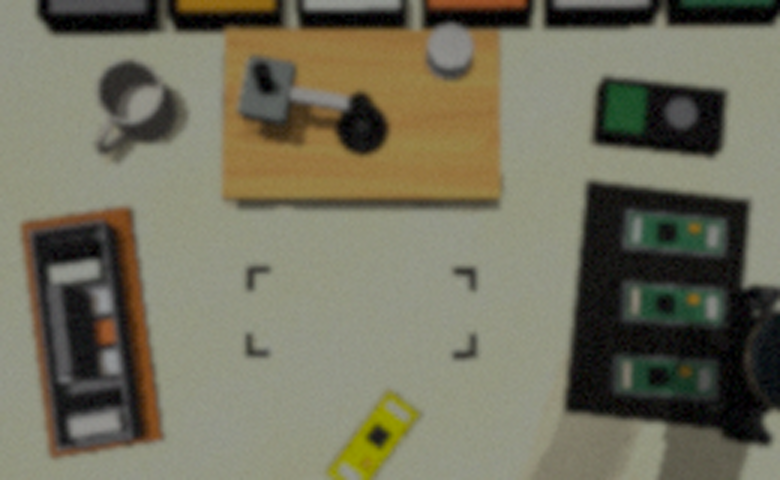

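All three boxes lie flat, side by side on the mat at crop (672,232), (672,303) and (665,377). The caddy hasn't moved from the board, and its home place is free. Fetching the caddy.

```bash
python3 -m jog '[[[0.116,0.003,0,0,0,-0.94,-0.6],[0.116,0.011,0,0,0,-0.94,-0.6],[0.115,0.018,0,0,0,-0.94,-0.6],[0.114,0.026,0,0,0,-0.94,-0.6],[0.112,0.033,0,0,0,-0.94,-0.6]]]'|grep pos
python3 -m jog '[[[0.109,0.04,0,0,0,-0.94,-0.6],[0.106,0.047,0,0,0,-0.94,-0.6],[0.103,0.054,0,0,0,-0.94,-0.6],[0.099,0.061,0,0,0,-0.94,-0.6],[0.095,0.067,0,0,0,-0.94,-0.6]]]'|grep pos
python3 -m jog '[[[0.091,0.073,0,0,0,-0.94,-0.6],[0.086,0.079,0,0,0,-0.94,-0.6],[0.08,0.084,0,0,0,-0.94,-0.6],[0.075,0.089,0,0,0,-0.94,-0.6],[0.077,0.082,0,0,0,-0.89,-0.6]]]'|grep pos
python3 -m jog '[[[0.072,0.087,0,0,0,-0.89,-0.6],[0.066,0.091,0,0,0,-0.89,-0.6],[0.06,0.095,0,0,0,-0.89,-0.6],[0.054,0.099,0,0,0,-0.89,-0.6],[0.048,0.102,0,0,0,-0.89,-0.6]]]'|grep pos
python3 -m jog '[[[0.042,0.105,0,0,0,-0.89,-0.6],[0.035,0.107,0,0,0,-0.89,-0.6],[0.028,0.109,0,0,0,-0.89,-0.6],[0.021,0.111,0,0,0,-0.89,-0.6],[0.015,0.112,0,0,0,-0.89,-0.6]]]'|grep pos
python3 -m jog '[[[0.008,0.112,0,0,0,-0.89,-0.6],[0.001,0.113,0,0,0,-0.89,-0.6],[-0.006,0.113,0,0,0,-0.89,-0.6],[-0.013,0.112,0,0,0,-0.89,-0.6],[0,0,0,0,0,0,-0.6]]]'
python3 plan.py 0.4825 0.338 0.108 188.3 5
```

```text
position: [0.4355, -0.2042, 0.2361]
position: [0.4533, -0.0898, 0.2363]
position: [0.4678, 0.025, 0.2363]
position: [0.4709, 0.1374, 0.2363]
position: [0.4742, 0.2502, 0.2363]
clock: 48.92
position: [0.4759, 0.3412, 0.2361]
tool_rot: [0.243, -3.131, -0.002]
ft_force: [-0.7, -0.1, -0.2]
finger_gap: 0.0688
gripper_force: 0.0
t 48.92 p [0.4759 0.3412 0.2361] psi -171.14 gap 0.0688 q [-0.1   0.58 -0.97  1.65  0.51  1.18  0.53]
[-0.006, -0.004, 0.128] [0.0, -0.0, 0.03]
[-0.006, -0.004, 0.128] [0.0, -0.0, 0.03]
[-0.006, -0.004, 0.128] [0.0, -0.0, 0.03]
[-0.006, -0.004, 0.128] [0.0, -0.0, 0.03]
[-0.006, -0.004, 0.128] [0.0, -0.0, 0.03]
```

```bash
python3 -m jog '[[[-0.006,-0.004,0.128,0,0,0.03,-0.6],[-0.006,-0.004,0.128,0,0,0.03,-0.6],[-0.006,-0.004,0.128,0,0,0.03,-0.6],[-0.006,-0.004,0.128,0,0,0.03,-0.6],[-0.006,-0.004,0.128,0,0,0.03,-0.6]]]'
python3 -m jog '[[[0,0,0,0,0,0,1],[0,0,0,0,0,0,1],[0,0,0,0,0,0,1],[0,0,0,0,0,0,1],[0,0,0,0,0,0,1]]]' 90
python3 -m jog '[[[0,0,0,0,0,0,1],[0,0,-0.1,0,0,0,1],[0,0,-0.1,0,0,0,1],[0,0,-0.1,0,0,0,1],[0,0,-0.12,0,0,0,1]]]'
python3 plan.py 0.47 0.16 0.19 110 20 0.50 0.020 0.18 89 7
```

```text
clock: 49.55
position: [0.4835, 0.335, 0.1074]
tool_rot: [-0.218, 3.134, -0.001]
ft_force: [-0.7, -0.5, -0.5]
finger_gap: 0.0687
gripper_force: 0.0
clock: 50.18
position: [0.4835, 0.3366, 0.1092]
tool_rot: [-0.221, 3.133, 0.002]
ft_force: [-0.7, 1.9, 6.5]
finger_gap: 0.0152
gripper_force: 90.0
clock: 50.8
position: [0.4833, 0.3356, 0.1939]
tool_rot: [-0.22, 3.134, -0.0]
ft_force: [0.9, -1.1, -5.9]
finger_gap: 0.0149
gripper_force: 88.4
t 50.8 p [0.4833 0.3356 0.1939] psi -171.96 gap 0.0149 q [-0.11  0.62 -0.94  1.7   0.55  1.11  0.49]
[0.009, -0.043, 0.001] [-0.0, 0.0, 0.98]
[0.006, -0.044, 0.001] [-0.0, 0.0, 0.98]
[0.004, -0.044, 0.001] [-0.0, 0.0, 0.98]
[0.001, -0.044, 0.001] [-0.0, 0.0, 0.98]
[-0.002, -0.044, 0.001] [-0.0, 0.0, 0.98]
[-0.005, -0.044, 0.001] [-0.0, 0.0, 0.98]
[-0.008, -0.043, 0.001] [-0.0, 0.0, 0.98]
[-0.011, -0.043, 0.001] [-0.0, 0.0, 0.98]
[-0.014, -0.042, 0.001] [-0.0, 0.0, 0.98]
[-0.017, -0.041, 0.001] [-0.0, 0.0, 0.98]
[-0.02, -0.039, 0.001] [-0.0, 0.0, 0.98]
[-0.022, -0.038, 0.001] [-0.0, 0.0, 0.98]
[-0.025, -0.036, 0.001] [-0.0, 0.0, 0.98]
[-0.027, -0.035, 0.001] [-0.0, 0.0, 0.98]
[-0.03, -0.033, 0.001] [-0.0, 0.0, 0.98]
[-0.032, -0.03, 0.001] [-0.0, 0.0, 0.98]
[-0.034, -0.028, 0.001] [-0.0, 0.0, 0.98]
[-0.036, -0.026, 0.001] [-0.0, 0.0, 0.98]
[-0.037, -0.023, 0.001] [-0.0, 0.0, 0.98]
[-0.039, -0.021, 0.001] [-0.0, 0.0, 0.98]
[-0.101, -0.014, 0.007] [0.0, 0.0, 0.75]
[-0.102, -0.009, 0.007] [0.0, 0.0, 0.75]
[-0.102, -0.003, 0.007] [0.0, 0.0, 0.75]
[-0.102, 0.002, 0.007] [0.0, 0.0, 0.75]
[-0.102, 0.007, 0.007] [0.0, 0.0, 0.75]
[-0.101, 0.013, 0.007] [0.0, 0.0, 0.75]
[-0.101, 0.018, 0.007] [0.0, 0.0, 0.75]
```

```bash
python3 -m jog '[[[0.009,-0.043,0,0,0,0.98,1],[0.006,-0.044,0,0,0,0.98,1],[0.004,-0.044,0,0,0,0.98,1],[0.001,-0.044,0,0,0,0.98,1],[-0.002,-0.044,0,0,0,0.98,1]]]'|grep gap
python3 -m jog '[[[-0.005,-0.044,0,0,0,0.98,1],[-0.008,-0.043,0,0,0,0.98,1],[-0.011,-0.043,0,0,0,0.98,1],[-0.014,-0.042,0,0,0,0.98,1],[-0.017,-0.041,0,0,0,0.98,1]]]'|grep gap
python3 -m jog '[[[-0.02,-0.039,0,0,0,0.98,1],[-0.022,-0.038,0,0,0,0.98,1],[-0.025,-0.036,0,0,0,0.98,1],[-0.027,-0.035,0,0,0,0.98,1],[-0.03,-0.033,0,0,0,0.98,1]]]'|grep gap
python3 -m jog '[[[-0.032,-0.03,0,0,0,0.98,1],[-0.034,-0.028,0,0,0,0.98,1],[-0.036,-0.026,0,0,0,0.98,1],[-0.037,-0.023,0,0,0,0.98,1],[-0.039,-0.021,0,0,0,0.98,1]]]'|grep gap
python3 -m jog '[[[-0.101,-0.014,0.007,0,0,0.75,1],[-0.102,-0.009,0.007,0,0,0.75,1],[-0.102,-0.003,0.007,0,0,0.75,1],[-0.102,0.002,0.007,0,0,0.75,1],[-0.102,0.007,0.007,0,0,0.75,1]]]'|grep gap
python3 -m jog '[[[-0.101,0.013,0.007,0,0,0.75,1],[-0.101,0.018,0.007,0,0,0.75,1],[0,0,0,0,0,0,1]]]'
python3 plan.py 0.5 0.02 0.105 89.1 5
```

```text
finger_gap: 0.015
finger_gap: 0.0151
finger_gap: 0.0151
finger_gap: 0.0149
finger_gap: 0.0149
clock: 54.3
position: [0.4986, 0.0176, 0.1822]
tool_rot: [2.252, 2.19, -0.001]
ft_force: [0.5, -0.6, -5.0]
finger_gap: 0.0149
gripper_force: 88.5
t 54.3 p [0.4986 0.0176 0.1822] psi 88.38 gap 0.0149 q [ 0.22  0.4  -0.49  1.95  0.25  0.85 -0.43]
[0.002, 0.001, 0.077] [-0.0, 0.0, -0.04]
[0.002, 0.001, 0.077] [-0.0, 0.0, -0.04]
[0.002, 0.001, 0.077] [-0.0, 0.0, -0.04]
[0.002, 0.001, 0.077] [-0.0, 0.0, -0.04]
[0.002, 0.001, 0.077] [-0.0, 0.0, -0.04]
```

```bash
python3 -m jog '[[[0.002,0.001,0.1,0,0,-0.04,1],[0.002,0.001,0.1,0,0,-0.04,1],[0.002,0.001,0.1,0,0,-0.04,1],[0.002,0.001,0.08,0,0,-0.04,1],[0.002,0.001,0.025,0,0,-0.04,1]]]'
python3 -m jog '[[[0,0,0.006,0,0,0,1],[0,0,0.005,0,0,0,1],[0,0,0,0,0,0,1]]]'
```

```text
clock: 54.92
position: [0.499, 0.0225, 0.1008]
tool_rot: [-2.23, -2.211, 0.001]
ft_force: [-0.4, 0.2, -4.6]
finger_gap: 0.0151
gripper_force: 88.4
clock: 55.3
position: [0.4997, 0.022, 0.0997]
tool_rot: [2.232, 2.21, 0.001]
ft_force: [-0.3, -0.3, -5.4]
finger_gap: 0.0148
gripper_force: 88.4
```

```bash
python3 -m jog '[[[0,0,0.006,0,0,0,1],[0,0,0.006,0,0,0,1],[0,0,0,0,0,0,1]]]'
python3 -m jog '[[[0,0,0,0,0,0,0.3],[0,0,0,0,0,0,-0.3],[0,0,0,0,0,0,-0.6],[0,0,0,0,0,0,-0.6],[0,0,-0.15,0,0,0,-0.6]]]'
python3 -m jog '[[[0,0,-0.25,0,0,0,-0.6],[0,0,-0.25,0,0,0,-0.6],[0,0,-0.2,0,0,0,-0.6],[0,0,-0.2,0,0,0,-0.6],[0,0,0,0,0,0,-0.6]]]'
python3 - <<'E'
from h import *
p,d,W=cloud('side');cv2.imwrite('pics/s8.png',cv2.resize(p[100:300,170:400,::-1],None,fx=3,fy=3,interpolation=cv2.INTER_CUBIC))
E
python3 plan.py 0.705 0.0165 0.28 172 5
```

```text
clock: 55.68
position: [0.5006, 0.022, 0.0989]
tool_rot: [2.231, 2.208, 0.003]
ft_force: [-1.6, -1.9, 21.2]
finger_gap: 0.015
gripper_force: 92.4
clock: 56.3
position: [0.4981, 0.0218, 0.1257]
tool_rot: [-2.23, -2.209, 0.005]
ft_force: [0.1, 0.4, 0.6]
finger_gap: 0.0683
gripper_force: 0.0
clock: 56.92
position: [0.5007, 0.0224, 0.3096]
tool_rot: [2.23, 2.208, 0.006]
ft_force: [0.8, 0.3, -0.4]
finger_gap: 0.0681
gripper_force: 0.0
t 56.98 p [0.4998 0.0221 0.3078] psi 89.43 gap 0.0682 q [ 0.27  0.28 -0.54  1.75  0.15  1.15 -0.32]
[-0.004, 0.205, 0.028] [0.01, 0.0, -4.13]
[-0.062, 0.196, 0.028] [0.01, 0.0, -4.13]
[-0.115, 0.17, 0.028] [0.01, 0.0, -4.13]
[-0.158, 0.13, 0.028] [0.01, 0.0, -4.13]
[-0.189, 0.08, 0.028] [0.01, 0.0, -4.13]
```

View pics/s8.png

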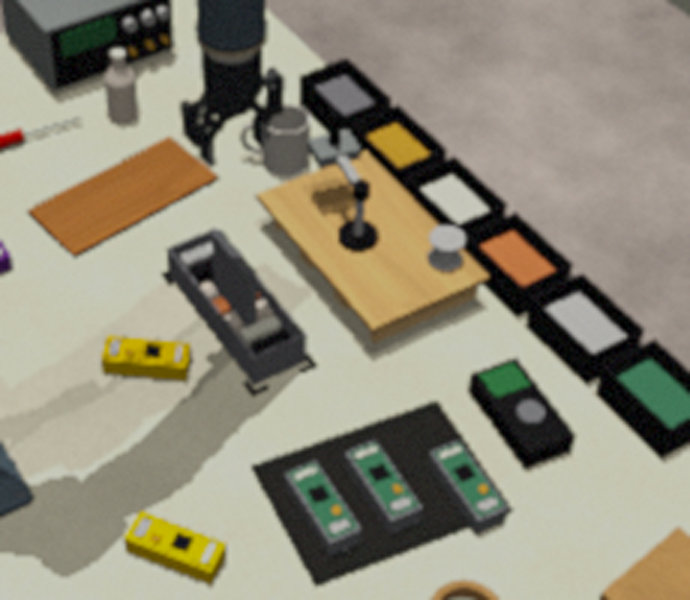

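The caddy is back inside its tape corners. However, the far box has been knocked partly off the mat (crop (470,485)), so I'll measure it and mend it.

```bash
python3 boxes.py; python3 - <<'E'
from h import *
p,d,W=cloud();Z=np.nan_to_num(W[...,2],nan=-1)
m=(roi(150,240,320,385)&(Z>.022)&(Z<.05)).astype(np.uint8)
n,l,s,c=cv2.connectedComponentsWithStats(m)
for i in range(1,n):
    if s[i,4]>150: q=pts_on(l==i,.035);print('box',rect(q),q.mean(0).round(4),s[i,4])
s,ds,Ws=cloud('side');hsv=cv2.cvtColor(s,cv2.COLOR_RGB2HSV);H,S=hsv[...,0],hsv[...,1]
m=(roi(240,285,260,345)&(H>55)&(H<95)&(S>60)).astype(np.uint8)
n,l,st,c=cv2.connectedComponentsWithStats(m)
for i in range(1,n):
    if st[i,4]>40: print('side',rect(pts_on(l==i,.035,'side')),st[i,4])
E
```

```text
green [ 5.94600e-01 -3.98700e-01  7.89000e-02  3.87000e-02  8.38451e+01] 199
green [ 5.01600e-01 -3.40700e-01  7.88000e-02  3.92000e-02  8.48838e+01] 207
green [ 4.16700e-01 -3.28000e-01  8.05000e-02  3.84000e-02  8.76112e+01] 209
box [ 5.92600e-01 -3.96100e-01  1.21100e-01  4.83000e-02  8.38468e+01] [ 0.593  -0.3955  0.035 ] 456
box [ 5.00600e-01 -3.39400e-01  1.21200e-01  4.69000e-02  8.45953e+01] [ 0.5008 -0.3392  0.035 ] 463
box [ 4.17300e-01 -3.25400e-01  1.19700e-01  4.59000e-02  8.57293e+01] [ 0.4173 -0.3248  0.035 ] 462
side [ 5.03900e-01 -3.44500e-01  9.38000e-02  3.54000e-02  8.44075e+01] 124
side [ 5.96200e-01 -4.01200e-01  9.39000e-02  3.70000e-02  8.39762e+01] 139
side [ 4.19700e-01 -3.31000e-01  9.09000e-02  3.65000e-02  8.61537e+01] 138
```

```bash
python3 plan.py 0.591 -0.391 0.12 83 10
```

```text
t 57.12 p [0.4988 0.0218 0.3058] psi 89.44 gap 0.0683 q [ 0.27  0.28 -0.54  1.75  0.15  1.15 -0.32]
[-0.206, 0.048, 0.093] [-0.0, 0.0, 0.16]
[-0.205, 0.051, 0.093] [-0.0, 0.0, 0.16]
[-0.205, 0.053, 0.093] [-0.0, 0.0, 0.16]
[-0.204, 0.055, 0.093] [-0.0, 0.0, 0.16]
[-0.204, 0.057, 0.093] [-0.0, 0.0, 0.16]
[-0.203, 0.06, 0.093] [-0.0, 0.0, 0.16]
[-0.202, 0.062, 0.093] [-0.0, 0.0, 0.16]
[-0.201, 0.064, 0.093] [-0.0, 0.0, 0.16]
[-0.201, 0.066, 0.093] [-0.0, 0.0, 0.16]
[-0.2, 0.069, 0.093] [-0.0, 0.0, 0.16]
```

```bash
python3 -m jog '[[[-0.206,0.048,0.093,0,0,0.16,-0.6],[-0.205,0.051,0.093,0,0,0.16,-0.6],[-0.205,0.053,0.093,0,0,0.16,-0.6],[-0.204,0.055,0.093,0,0,0.16,-0.6],[-0.204,0.057,0.093,0,0,0.16,-0.6]]]'|grep pos
python3 -m jog '[[[-0.203,0.06,0.093,0,0,0.16,-0.6],[-0.202,0.062,0.093,0,0,0.16,-0.6],[-0.201,0.064,0.093,0,0,0.16,-0.6],[-0.201,0.066,0.093,0,0,0.16,-0.6],[-0.2,0.069,0.093,0,0,0.16,-0.6]]]'
python3 -m jog '[[[0,0,0,0,0,0,-0.6]]]' >/dev/null
python3 plan.py 0.591 -0.391 0.014 83.3 5
```

```text
position: [0.5452, -0.1856, 0.2119]
clock: 58.38
position: [0.5914, -0.3916, 0.1185]
tool_rot: [-2.35, -2.081, 0.001]
ft_force: [-0.5, 0.1, -0.2]
finger_gap: 0.0686
gripper_force: 0.0
t 58.5 p [ 0.5893 -0.3941  0.1166] psi 82.77 gap 0.0683 q [ 0.72  0.74 -0.36  1.45  0.29  1.    0.16]
[0.003, 0.002, 0.103] [-0.02, -0.0, -0.03]
[0.003, 0.002, 0.103] [-0.02, -0.0, -0.03]
[0.003, 0.002, 0.103] [-0.02, -0.0, -0.03]
[0.003, 0.002, 0.103] [-0.02, -0.0, -0.03]
[0.003, 0.001, 0.103] [-0.02, -0.0, -0.03]
```

```bash
python3 -m jog '[[[0.003,0.002,0.103,0,0,0,-0.6],[0.003,0.002,0.103,0,0,0,-0.6],[0.003,0.002,0.103,0,0,0,-0.6],[0.003,0.002,0.1,0,0,0,-0.6],[0.003,0.001,0.095,0,0,0,-0.6]]]'
python3 -m jog '[[[0,0,0,0,0,0,1],[0,0,0,0,0,0,1],[0,0,0,0,0,0,1],[0,0,0,0,0,0,1]]]' 60
python3 -m jog '[[[0,0,-0.1,0,0,0,1],[0,0,-0.1,0,0,0,1],[0,0,0,0,0,0,1]]]'
python3 plan.py 0.586 -0.341 0.055 82.3 3 0.586 -0.341 0.016 82.3 3
```

```text
clock: 59.12
position: [0.594, -0.3877, 0.0186]
tool_rot: [-2.352, -2.083, 0.0]
ft_force: [0.1, 0.5, -0.3]
finger_gap: 0.0681
gripper_force: 0.0
clock: 59.62
position: [0.5943, -0.3882, 0.0206]
tool_rot: [2.352, 2.082, 0.0]
ft_force: [0.2, -0.4, -2.1]
finger_gap: 0.0445
gripper_force: 62.7
clock: 60.0
position: [0.5957, -0.3888, 0.0634]
tool_rot: [2.349, 2.079, 0.003]
ft_force: [-0.9, -0.1, -1.1]
finger_gap: 0.0443
gripper_force: 62.8
t 60.0 p [ 0.5957 -0.3888  0.0634] psi 83.03 gap 0.0443 q [ 0.7   0.8  -0.34  1.5   0.32  0.89  0.13]
[0.077, -0.026, 0.014] [0.02, 0.01, 0.06]
[0.077, -0.026, 0.014] [0.02, 0.01, 0.06]
[0.077, -0.026, 0.014] [0.02, 0.01, 0.06]
[0.0, 0.0, 0.065] [0.0, 0.0, 0.0]
[0.0, 0.0, 0.065] [0.0, 0.0, 0.0]
[0.0, 0.0, 0.065] [0.0, 0.0, 0.0]
```

```bash
python3 -m jog '[[[0.077,-0.026,0.014,0,0,0.06,1],[0.077,-0.026,0.014,0,0,0.06,1],[0.077,-0.026,0.014,0,0,0.06,1],[0,0,0.08,0,0,0,1],[0,0,0.06,0,0,0,1]]]'
python3 -m jog '[[[0,0,0.02,0,0,0,1],[0,0,0.01,0,0,0,1],[0,0,0,0,0,0,1]]]'
```

```text
clock: 60.62
position: [0.5839, -0.3404, 0.0222]
tool_rot: [-2.365, -2.068, 0.001]
ft_force: [-0.2, -0.6, -1.8]
finger_gap: 0.0441
gripper_force: 62.8
clock: 61.0
position: [0.5833, -0.3405, 0.0193]
tool_rot: [-2.365, -2.066, 0.002]
ft_force: [-9.2, 5.3, 24.4]
finger_gap: 0.0447
gripper_force: 65.6
```

```bash
python3 -m jog '[[[0,0,-0.01,0,0,0,0.3],[0,0,0,0,0,0,-0.35],[0,0,0,0,0,0,-0.35],[0,0,-0.1,0,0,0,-0.35],[0,0,-0.2,0,0,0,-0.6]]]'
python3 -m jog '[[[0,0,-0.25,0,0,0,-0.6],[0,0,-0.25,0,0,0,-0.6],[0,0,-0.25,0,0,0,-0.6],[0,0,0,0,0,0,-0.6]]]'
cat > st.py <<'E'
from h import *
p,d,W=cloud();Z=np.nan_to_num(W[...,2],nan=-1)
m=(roi(150,240,318,385)&(Z>.022)&(Z<.05)).astype(np.uint8)
n,l,s,c=cv2.connectedComponentsWithStats(m)
for i in range(1,n):
    if s[i,4]>150: q=pts_on(l==i,.035);print('box',rect(q),s[i,4])
q=pts_on(big(roi(165,214,195,285)&(Z>.12)&(Z<.15)),.134);print('fin',rect(q),len(q))
q=pts_on(big(roi(174,214,195,285)&(Z>.02)&(Z<.15)),.058);print('caddy',rect(q),len(q))
for lo,hi,z,n in((.15,.18,.165,'head'),(.19,.24,.22,'knob')):
    q=pts_on(big(roi(90,180,185,296)&(Z>lo)&(Z<hi)),z);print(n,rect(q),q.mean(0).round(4),len(q))
E
python3 st.py
python3 plan.py 0.5 0.022 0.24 89.4 10
```

```text
clock: 61.62
position: [0.5836, -0.3398, 0.0798]
tool_rot: [-2.363, -2.066, 0.001]
ft_force: [1.3, -0.4, 0.1]
finger_gap: 0.0683
gripper_force: 0.0
clock: 62.12
position: [0.5866, -0.3408, 0.236]
tool_rot: [2.359, 2.062, 0.006]
ft_force: [-0.4, -0.3, -0.9]
finger_gap: 0.0683
gripper_force: 0.0
box [ 5.81900e-01 -3.48300e-01  1.20700e-01  4.83000e-02  8.33153e+01] 445
box [ 5.00700e-01 -3.39400e-01  1.21200e-01  4.67000e-02  8.45675e+01] 463
box [ 4.1720e-01 -3.2540e-01  1.1980e-01  4.6000e-02  8.5575e+01] 463
fin [4.96700e-01 2.49000e-02 9.56000e-02 1.60000e-02 8.89939e+01] 172
caddy [4.97400e-01 2.45000e-02 2.48900e-01 8.56000e-02 8.89369e+01] 571
head [7.12200e-01 7.23000e-02 1.38000e-01 6.90000e-02 7.87097e+01] [0.7143 0.0891 0.165 ] 461
knob [ 0.7188  0.1126  0.0216  0.018  -0.4342] [0.7186 0.1122 0.22  ] 46
t 62.17 p [ 0.5854 -0.3404  0.2331] psi 82.32 gap 0.0683 q [ 0.68  0.59 -0.39  1.42  0.23  1.16  0.13]
[0.174, -0.066, -0.004] [0.01, 0.0, -0.18]
[0.175, -0.064, -0.004] [0.01, 0.0, -0.18]
[0.175, -0.062, -0.004] [0.01, 0.0, -0.18]
[0.176, -0.06, -0.004] [0.01, 0.0, -0.18]
[0.177, -0.058, -0.004] [0.01, 0.0, -0.18]
[0.178, -0.056, -0.004] [0.01, 0.0, -0.18]
[0.178, -0.053, -0.004] [0.01, 0.0, -0.18]
[0.179, -0.051, -0.004] [0.01, 0.0, -0.18]
[0.18, -0.049, -0.004] [0.01, 0.0, -0.18]
[0.18, -0.047, -0.003] [0.01, 0.0, -0.18]
```

All boxes are back on the mat. Since the order matters, I'll lift the caddy clear and set it back now that the boxes are properly laid.

```bash
python3 -m jog '[[[0.174,-0.066,-0.004,0,0,-0.18,-0.6],[0.175,-0.064,-0.004,0,0,-0.18,-0.6],[0.175,-0.062,-0.004,0,0,-0.18,-0.6],[0.176,-0.06,-0.004,0,0,-0.18,-0.6],[0.177,-0.058,-0.004,0,0,-0.18,-0.6]]]'|grep pos
python3 -m jog '[[[0.178,-0.056,-0.004,0,0,-0.18,-0.6],[0.178,-0.053,-0.004,0,0,-0.18,-0.6],[0.179,-0.051,-0.004,0,0,-0.18,-0.6],[0.18,-0.049,-0.004,0,0,-0.18,-0.6],[0.18,-0.047,-0.003,0,0,-0.18,-0.6]]]'
python3 -m jog '[[[0,0,0,0,0,0,-0.6]]]' >/dev/null
python3 plan.py 0.499 0.022 0.099 89.4 5
```

```text
position: [0.5408, -0.1578, 0.2332]
clock: 63.42
position: [0.4978, 0.0232, 0.2371]
tool_rot: [-2.23, -2.212, 0.002]
ft_force: [0.9, -0.3, -1.1]
finger_gap: 0.068
gripper_force: 0.0
t 63.55 p [0.4977 0.0251 0.2374] psi 89.82 gap 0.0686 q [ 0.24  0.34 -0.52  1.87  0.2   0.98 -0.37]
[-0.003, 0.001, 0.138] [-0.0, -0.0, 0.02]
[-0.003, 0.001, 0.138] [-0.0, -0.0, 0.02]
[-0.003, 0.001, 0.138] [-0.0, -0.0, 0.02]
[-0.003, 0.001, 0.138] [-0.0, -0.0, 0.02]
[-0.003, 0.001, 0.138] [-0.0, -0.0, 0.02]
```

```bash
python3 -m jog '[[[-0.003,0.001,0.138,0,0,0.02,-0.6],[-0.003,0.001,0.138,0,0,0.02,-0.6],[-0.003,0.001,0.138,0,0,0.02,-0.6],[-0.003,0.001,0.138,0,0,0.02,-0.6],[-0.003,0.001,0.135,0,0,0.02,-0.6]]]'
python3 -m jog '[[[0,0,0,0,0,0,1],[0,0,0,0,0,0,1],[0,0,0,0,0,0,1],[0,0,0,0,0,0,1],[0,0,0,0,0,0,1]]]' 90
python3 -m jog '[[[0,0,0,0,0,0,1],[0,0,-0.08,0,0,0,1],[0,0,-0.1,0,0,0,1],[0,0,-0.08,0,0,0,1],[0,0,0,0,0,0,1]]]'
python3 plan.py 0.499 0.021 0.1015 89.2 4
```

```text
clock: 64.18
position: [0.4995, 0.0179, 0.0988]
tool_rot: [-2.239, -2.203, 0.002]
ft_force: [-0.4, -0.7, 0.3]
finger_gap: 0.0682
gripper_force: 0.0
clock: 64.8
position: [0.5009, 0.019, 0.1012]
tool_rot: [2.237, 2.203, 0.003]
ft_force: [1.8, -1.6, 7.3]
finger_gap: 0.0151
gripper_force: 88.9
clock: 65.42
position: [0.5, 0.0191, 0.1528]
tool_rot: [2.238, 2.203, 0.002]
ft_force: [0.8, 0.6, -5.0]
finger_gap: 0.0149
gripper_force: 88.4
t 65.42 p [0.5    0.0191 0.1528] psi 89.11 gap 0.0149 q [ 0.21  0.44 -0.48  1.98  0.28  0.78 -0.45]
[0.002, -0.001, 0.064] [0.01, 0.0, -0.01]
[0.002, -0.001, 0.064] [0.01, 0.0, -0.01]
[0.002, -0.001, 0.064] [0.01, 0.0, -0.01]
[0.002, -0.001, 0.064] [0.01, 0.0, -0.01]
```

```bash
python3 -m jog '[[[0,0,0.07,0,0,0,1],[0,0,0.08,0,0,0,1],[0,0,0.07,0,0,0,1],[0,0,0.03,0,0,0,1],[0,0,0.012,0,0,0,1]]]'
python3 -m jog '[[[0,0,0.006,0,0,0,1],[0,0,0,0,0,0,1]]]'
```

```text
clock: 66.05
position: [0.4986, 0.019, 0.1011]
tool_rot: [2.238, 2.204, -0.004]
ft_force: [-20.8, -3.9, 59.4]
finger_gap: 0.0145
gripper_force: 97.7
clock: 66.3
position: [0.4986, 0.019, 0.1011]
tool_rot: [2.237, 2.203, -0.003]
ft_force: [-18.0, -3.4, 47.2]
finger_gap: 0.0147
gripper_force: 96.4
```

```bash
python3 -m jog '[[[0,0,-0.012,0,0,0,1],[0,0,0,0,0,0,0.3],[0,0,0,0,0,0,-0.3],[0,0,0,0,0,0,-0.6],[0,0,-0.15,0,0,0,-0.6]]]'
python3 -m jog '[[[0,0,-0.25,0,0,0,-0.6],[0,0,-0.25,0,0,0,-0.6],[0,0,-0.2,0,0,0,-0.4],[0,0,0,0,0,0,-0.4]]]'
python3 st.py
python3 plan.py 0.719 0.1125 0.275 82 8
```

```text
clock: 66.92
position: [0.4987, 0.019, 0.1296]
tool_rot: [-2.236, -2.203, 0.004]
ft_force: [0.5, -0.5, 0.7]
finger_gap: 0.0685
gripper_force: 0.0
clock: 67.42
position: [0.5014, 0.0195, 0.2736]
tool_rot: [2.236, 2.201, 0.007]
ft_force: [0.2, 0.9, -0.5]
finger_gap: 0.0597
gripper_force: 0.0
box [ 5.82200e-01 -3.49000e-01  1.22000e-01  4.78000e-02  8.29909e+01] 463
box [ 5.00600e-01 -3.38700e-01  1.22600e-01  4.69000e-02  8.45953e+01] 464
box [ 4.1720e-01 -3.2540e-01  1.1980e-01  4.6000e-02  8.5575e+01] 464
t 67.47 p [0.5004 0.0191 0.2718] psi 89.1 gap 0.0597 q [ 0.27  0.31 -0.53  1.81  0.18  1.07 -0.35]
[0.06, 0.136, -0.002] [0.0, -0.0, 0.22]
[0.063, 0.135, -0.002] [0.0, -0.0, 0.22]
[0.065, 0.134, -0.002] [0.0, -0.0, 0.22]
[0.067, 0.133, -0.002] [0.0, -0.0, 0.22]
[0.069, 0.132, -0.002] [0.0, -0.0, 0.22]
[0.071, 0.131, -0.002] [0.0, -0.0, 0.22]
[0.073, 0.129, -0.002] [0.0, -0.0, 0.22]
[0.075, 0.128, -0.002] [0.0, -0.0, 0.22]Traceback (most recent call last):
  File "st.py", line 7, in <module>
    q=pts_on(big(roi(165,214,195,285)&(Z>.12)&(Z<.15)),.134);print('fin',rect(q),len(q))
             ~~~^^^^^^^^^^^^^^^^^^^^^^^^^^^^^^^^^^^^^^
  File "h.py", line 20, in big
    return l==1+np.argmax(s[1:,4])
                ~~~~~~~~~^^^^^^^^^
    return _wrapfunc(a, 'argmax', axis=axis, out=out, **kwds)
    return bound(*args, **kwds)
ValueError: attempt to get argmax of an empty sequence
```

```bash
python3 -m jog '[[[0.06,0.136,-0.002,0,0,0.22,-0.4],[0.063,0.135,-0.002,0,0,0.22,-0.4],[0.065,0.134,-0.002,0,0,0.22,-0.4],[0.067,0.133,-0.002,0,0,0.22,-0.4],[0.069,0.132,-0.002,0,0,0.22,-0.4]]]'|grep pos
python3 -m jog '[[[0.071,0.131,-0.002,0,0,0.22,-0.4],[0.073,0.129,-0.002,0,0,0.22,-0.4],[0.075,0.128,-0.002,0,0,0.22,-0.4],[0,0,0,0,0,0,-0.4],[0,0,0,0,0,0,-0.4]]]'
python3 st.py 2>&1 | grep -v -e File -e Error -e '\^'; python3 plan.py 0.719 0.1125 0.182 82 4
```

```text
position: [0.637, 0.0779, 0.2708]
clock: 68.72
position: [0.7178, 0.1127, 0.2725]
tool_rot: [-2.368, -2.063, 0.004]
ft_force: [-1.1, 0.6, 0.4]
finger_gap: 0.06
gripper_force: 0.0
box [ 5.82000e-01 -3.48900e-01  1.22300e-01  4.82000e-02  8.29907e+01] 466
box [ 5.00700e-01 -3.38600e-01  1.22600e-01  4.71000e-02  8.48809e+01] 467
box [ 4.1720e-01 -3.2540e-01  1.1980e-01  4.6000e-02  8.5575e+01] 463
Traceback (most recent call last):
t 68.78 p [0.7178 0.1124 0.2732] psi 82.08 gap 0.0598 q [ 0.    0.66 -0.45  1.2   0.28  1.35 -0.56]
[0.0, 0.002, 0.114] [-0.01, 0.0, 0.01]
[0.0, 0.002, 0.114] [-0.01, 0.0, 0.01]
[0.0, 0.002, 0.114] [-0.01, 0.0, 0.01]
[0.0, 0.001, 0.114] [-0.01, 0.0, 0.01]
```

Descending and gripping the knob lightly. The closing direction is tangential to its arc.

```bash
python3 -m jog '[[[0,0.002,0.114,0,0,0,-0.4],[0,0.002,0.114,0,0,0,-0.4],[0,0.002,0.114,0,0,0,-0.4],[0,0.001,0.11,0,0,0,-0.4],[0,0,0,0,0,0,-0.4]]]'
python3 -m jog '[[[0,0,0,0,0,0,1],[0,0,0,0,0,0,1],[0,0,0,0,0,0,1],[0,0,0,0,0,0,1],[0,0,0,0,0,0,1]]]' 25
cat > arc.py <<'E'
# arc of the knob about the pivot, 4 deg a row, relative to present tool pose
from h import *
s=env.observe();p=s['position'];M=Ro.from_rotvec(s['tool_rot']).as_matrix();piv=np.array([.705,.0165])
v=p[:2]-piv;print('r',np.hypot(*v).round(4),'phi',np.degrees(np.arctan2(v[1],v[0])).round(2)%360,'psi',np.degrees(np.arctan2(M[1,0],M[0,0])).round(2)%360,'F',s['ft_force'].round(1),'q',s['joints'].round(2))
g=np.array([.5015,-.3335])-piv;print('goal phi',np.degrees(np.arctan2(g[1],g[0]))%360)
a=np.radians(4);w=np.array([[np.cos(a),-np.sin(a)],[np.sin(a),np.cos(a)]])@v-v
print('row',(M.T@[*w,0]/.2).round(4))
E
python3 arc.py
```

```text
clock: 69.4
position: [0.7185, 0.1117, 0.1822]
tool_rot: [-2.369, -2.062, 0.005]
ft_force: [0.2, 0.5, 0.1]
finger_gap: 0.0599
gripper_force: 0.0
clock: 70.03
position: [0.7206, 0.1129, 0.1852]
tool_rot: [2.369, 2.062, 0.003]
ft_force: [-0.2, 0.4, 6.8]
finger_gap: 0.0171
gripper_force: 25.6
r 0.0977 phi 80.79 psi 82.07 F [-0.2  0.4  6.8] q [ 0.01  0.72 -0.44  1.32  0.31  1.17 -0.6 ]
goal phi 239.82505735633947
row [-0.0004 -0.0341 -0.0001]
```

```bash
python3 -m jog '[[[-0.001,-0.0345,0,0,0,-1,1],[-0.001,-0.0345,0,0,0,-1,1],[-0.001,-0.0345,0,0,0,-1,1],[-0.001,-0.0345,0,0,0,-1,1],[-0.001,-0.0345,0,0,0,-1,1]]]'|grep -e force -e gap
python3 -m jog '[[[-0.001,-0.0345,0,0,0,-1,1],[-0.001,-0.0345,0,0,0,-1,1],[-0.001,-0.0345,0,0,0,-1,1],[-0.001,-0.0345,0,0,0,-1,1],[-0.001,-0.0345,0,0,0,-1,1]]]'
python3 arc.py
```

```text
ft_force: [3.4, -1.0, 5.7]
finger_gap: 0.0171
gripper_force: 25.7
clock: 71.28
position: [0.6554, 0.0985, 0.1852]
tool_rot: [1.517, 2.747, 0.003]
ft_force: [4.6, -1.7, 4.6]
finger_gap: 0.0175
gripper_force: 25.6
r 0.0958 phi 121.17 psi 122.18 F [ 4.6 -1.7  4.6] q [ 0.14  0.65 -0.64  1.52  0.42  1.1  -0.02]
goal phi 239.82505735633947
row [-0.0006 -0.0334 -0.0001]
```

```bash
python3 -m jog '[[[0.001,-0.0345,0,0,0,-1,1],[0,-0.0345,0,0,0,-1,1],[-0.001,-0.0345,0,0,0,-1,1],[0,-0.0345,0,0,0,-1,1],[-0.001,-0.0345,0,0,0,-1,1]]]'|grep -e ft_force -e gap
python3 -m jog '[[[-0.001,-0.0345,0,0,0,-1,1],[-0.001,-0.0345,0,0,0,-1,1],[-0.001,-0.0345,0,0,0,-1,1],[-0.001,-0.0345,0,0,0,-1,1],[-0.001,-0.0345,0,0,0,-1,1]]]'|grep -e ft_force -e gap
python3 -m jog '[[[-0.001,-0.0345,0,0,0,-1,1],[-0.001,-0.0345,0,0,0,-1,1],[-0.001,-0.0345,0,0,0,-1,1],[-0.001,-0.0345,0,0,0,-1,1],[-0.001,-0.0345,0,0,0,-1,1]]]'
python3 arc.py
```

```text
ft_force: [11.4, -3.6, 2.1]
finger_gap: 0.0174
ft_force: [18.5, -3.6, -2.5]
finger_gap: 0.0175
clock: 73.15
position: [0.6128, 0.0125, 0.1853]
tool_rot: [-0.057, 3.128, 0.004]
ft_force: [26.9, 3.3, -10.1]
finger_gap: 0.0176
gripper_force: 24.6
r 0.0923 phi 182.47 psi 182.09 F [ 26.9   3.3 -10.1] q [ 0.46  0.66 -0.93  1.66  0.58  1.11  0.97]
goal phi 239.82505735633947
row [-0.0013 -0.0322 -0.0001]
```

```bash
python3 -m jog '[[[-0.01,0,0,0,0,0,1],[-0.008,0,0,0,0,0,1],[0,0,0,0,0,0,1]]]'
python3 - <<'E'
from h import *
p,d,W=cloud();Z=np.nan_to_num(W[...,2],nan=-1)
s,ds,Ws=cloud('side');cv2.imwrite('pics/s9.png',cv2.resize(s[120:250,220:380,::-1],None,fx=4,fy=4,interpolation=cv2.INTER_CUBIC))
E
```

```text
clock: 73.53
position: [0.6128, 0.0125, 0.1851]
tool_rot: [-0.055, 3.135, 0.001]
ft_force: [8.3, -1.1, 3.8]
finger_gap: 0.0171
gripper_force: 25.8
```

View pics/s9.png

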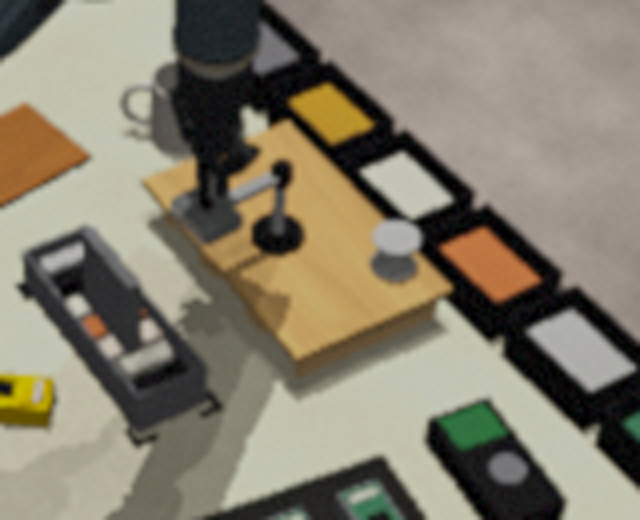

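The lamp now points about straight out of the riser, gripped at (210,185). The residual force shows that my pivot estimate is a few mm off. I'll fit the pivot from the TCP points.

```bash
python3 - <<'E'
import numpy as np
P=np.array([[.7206,.1129],[.6554,.0985],[.6128,.0125]])
A=np.c_[2*P,np.ones(3)];c=np.linalg.solve(A,(P**2).sum(1));R=np.sqrt(c[2]+c[0]**2+c[1]**2);print(c[:2],R)
from scipy.optimize import least_squares
r=least_squares(lambda q:np.hypot(*(P-q[:2]).T)-.1,[.705,.017]);print(r.x,r.fun)
for piv in (c[:2],r.x):
    for p in (P[0],P[2],(.5015,-.3335)): print(np.degrees(np.arctan2(*(np.array(p)-piv)[::-1]))%360)
E
```

```text
[0.70707022 0.01935429] 0.0945190743100871
[0.71193913 0.01440671] [-0.00112665  0.00133289 -0.00084253]
81.77021796251483
184.15859698671144
239.77524820006732
84.97470238563255
181.10181483405654
238.83141829446777
```

```bash
python3 -m jog '[[[-0.002,-0.0335,0,0,0,-1,1],[-0.002,-0.0335,0,0,0,-1,1],[-0.002,-0.0335,0,0,0,-1,1],[-0.002,-0.0335,0,0,0,-1,1],[-0.002,-0.0335,0,0,0,-1,1]]]'|grep -e ft_force -e gap
python3 -m jog '[[[-0.002,-0.0335,0,0,0,-1,1],[-0.002,-0.0335,0,0,0,-1,1],[-0.002,-0.0335,0,0,0,-1,1],[-0.002,-0.0335,0,0,0,-1,1],[-0.002,-0.0335,0,0,0,-1,1]]]'
python3 arc.py
```

```text
ft_force: [10.6, 4.0, 1.1]
finger_gap: 0.0173
clock: 74.88
position: [0.6389, -0.0457, 0.1852]
tool_rot: [-1.129, 2.924, 0.002]
ft_force: [8.2, 6.3, 1.0]
finger_gap: 0.0174
gripper_force: 25.6
r 0.0908 phi 223.24 psi 222.23 F [8.2 6.3 1. ] q [ 0.6   0.76 -1.1   1.58  0.71  1.24  1.68]
goal phi 239.82505735633947
row [-0.0017 -0.0316  0.    ]
```

```bash
python3 -m jog '[[[-0.002,-0.0335,0,0,0,-1,1],[-0.002,-0.0335,0,0,0,-1,1],[-0.002,-0.0335,0,0,0,-1,1],[-0.002,-0.0335,0,0,0,-1,1],[0,0,0,0,0,0,1]]]'
python3 - <<'E'
import numpy as np
from h import *
P=np.array([[.7206,.1129],[.6554,.0985],[.6128,.0125],[.6389,-.0457],env.observe()['position'][:2]])
from scipy.optimize import least_squares
r=least_squares(lambda q:np.hypot(*(P-q[:2]).T)-q[2],[.705,.017,.097]);print(r.x,r.fun.round(4))
for p in (P[0],P[-1],(.5015,-.3335)): print(np.degrees(np.arctan2(*(np.array(p)-r.x[:2])[::-1]))%360)
E
```

```text
clock: 75.5
position: [0.6593, -0.062, 0.1852]
tool_rot: [-1.525, 2.74, 0.002]
ft_force: [5.7, 6.4, 3.0]
finger_gap: 0.0172
gripper_force: 25.8
[0.70695115 0.01952624 0.0943492 ] [ 0.     -0.      0.0001 -0.0001  0.    ]
81.6837260580641
239.6808590623205
239.80182129036237
```

The circle fit is exact: the aim is 239.7° against a goal of 239.8°. Releasing, retreating and doing the final check.

```bash
python3 -m jog '[[[0,0,0,0,0,0,0.4],[0,0,0,0,0,0,-0.2],[0,0,0,0,0,0,-0.4],[0,0,0,0,0,0,-0.4],[0,0,-0.15,0,0,0,-0.4]]]'
python3 -m jog '[[[0,0,-0.25,0,0,0,-0.4],[0,0,-0.25,0,0,0,-0.4],[0,0,-0.1,0,0,0,-0.4]]]'
python3 plan.py 0.42 -0.1 0.33 180 14
```

```text
clock: 76.12
position: [0.6561, -0.0652, 0.2119]
tool_rot: [1.523, -2.743, -0.002]
ft_force: [-0.2, -0.1, 0.9]
finger_gap: 0.0599
gripper_force: 0.0
clock: 76.5
position: [0.6577, -0.0636, 0.337]
tool_rot: [-1.524, 2.744, -0.002]
ft_force: [0.0, 0.2, 0.0]
finger_gap: 0.0598
gripper_force: 0.0
t 76.5 p [ 0.6577 -0.0636  0.337 ] psi -121.91 gap 0.0598 q [ 0.61  0.7  -1.21  1.28  0.65  1.57  2.08]
[0.056, 0.065, 0.002] [-0.0, 0.0, 1.04]
[0.06, 0.061, 0.002] [-0.0, 0.0, 1.04]
[0.065, 0.056, 0.002] [-0.0, 0.0, 1.04]
[0.069, 0.052, 0.002] [-0.0, 0.0, 1.04]
[0.072, 0.047, 0.002] [-0.0, 0.0, 1.04]
[0.075, 0.041, 0.002] [-0.0, 0.0, 1.04]
[0.078, 0.036, 0.002] [-0.0, 0.0, 1.04]
[0.081, 0.03, 0.002] [-0.0, 0.0, 1.04]
[0.082, 0.024, 0.002] [-0.0, 0.0, 1.04]
[0.084, 0.018, 0.002] [-0.0, 0.0, 1.04]
[0.085, 0.012, 0.002] [-0.0, 0.0, 1.04]
[0.086, 0.006, 0.002] [-0.0, 0.0, 1.04]
[0.086, -0.001, 0.002] [-0.0, 0.0, 1.04]
[0.086, -0.007, 0.002] [-0.0, 0.0, 1.04]
```

```bash
python3 -m jog '[[[0.056,0.065,0,0,0,1,-0.4],[0.06,0.061,0,0,0,1,-0.4],[0.065,0.056,0,0,0,1,-0.4],[0.069,0.052,0,0,0,1,-0.4],[0.072,0.047,0,0,0,1,-0.4]]]'|grep pos
python3 -m jog '[[[0.075,0.041,0,0,0,1,-0.4],[0.078,0.036,0,0,0,1,-0.4],[0.081,0.03,0,0,0,1,-0.4],[0.082,0.024,0,0,0,1,-0.4],[0.084,0.018,0,0,0,1,-0.4]]]'|grep pos
python3 plan.py 0.42 -0.3 0.34 150 5
python3 - <<'E'
from h import *
s,ds,Ws=cloud('top');cv2.imwrite('pics/t9.png',cv2.resize(s[90:250,120:380,::-1],None,fx=3,fy=3,interpolation=cv2.INTER_CUBIC))
E
python3 st.py
```

```text
position: [0.5716, -0.0779, 0.3337]
position: [0.487, -0.0921, 0.3337]
t 77.75 p [ 0.487  -0.0921  0.3337] psi -162.04 gap 0.0595 q [ 0.92  0.39 -1.18  1.7   0.38  1.3   1.55]
[0.128, -0.177, -0.006] [-0.0, -0.0, 2.4]
[0.097, -0.196, -0.006] [-0.0, -0.0, 2.4]
[0.063, -0.209, -0.006] [-0.0, -0.0, 2.4]
[0.027, -0.217, -0.006] [-0.0, -0.0, 2.4]
[-0.01, -0.218, -0.006] [-0.0, -0.0, 2.4]
fin [4.96700e-01 2.49000e-02 9.56000e-02 1.60000e-02 8.89771e+01] 170
caddy [5.07500e-01 2.63000e-02 1.02100e-01 3.77000e-02 8.89703e+01] 323
head [ 6.73300e-01 -3.29000e-02  1.38800e-01  6.73000e-02  5.94749e+01] [ 0.6677 -0.0425  0.165 ] 393
knob [ 0.6488 -0.0704  0.0214  0.015  -1.3508] [ 0.6488 -0.0701  0.22  ] 37
```

View pics/t9.png

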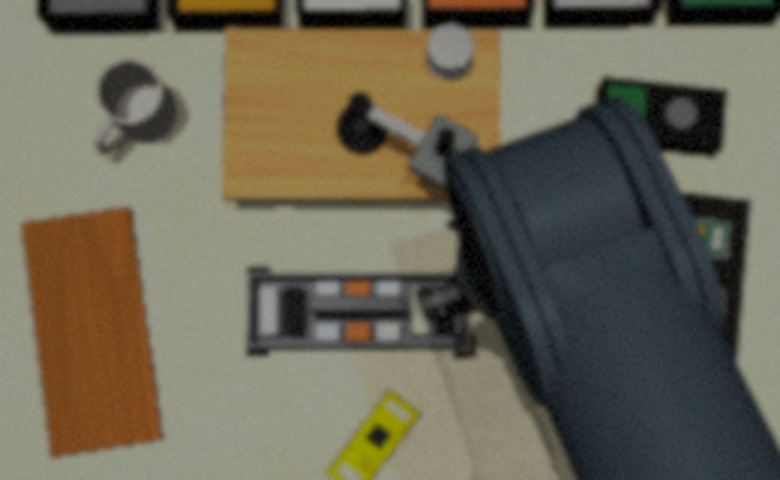

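The caddy is square in its tape corners at (357,310), and the lamp axis reads 239.5°, aimed at the mat. One numeric check of the boxes from the side camera, then hand in.

```bash
python3 - <<'E'
from h import *
s,ds,Ws=cloud('side');hsv=cv2.cvtColor(s,cv2.COLOR_RGB2HSV);H,S=hsv[...,0],hsv[...,1]
m=(roi(235,290,255,350)&(H>55)&(H<95)&(S>60)).astype(np.uint8)
n,l,st,c=cv2.connectedComponentsWithStats(m);k=[]
for i in range(1,n):
    if st[i,4]>40: r=rect(pts_on(l==i,.035,'side'));k.append(r);print(r,st[i,4])
ok=len(k)==3 and all(abs(r[1]+.345)<.025 for r in k)
print(ok, env.sign_off() if ok else 'not signed')
E
```

```text
[ 5.85600e-01 -3.52800e-01  9.00000e-02  3.62000e-02  8.32726e+01] 123
[ 5.04200e-01 -3.44600e-01  9.38000e-02  3.60000e-02  8.44074e+01] 123
[ 4.19900e-01 -3.30200e-01  9.18000e-02  3.70000e-02  8.45806e+01] 136
the job is handed in; nothing more can be done
True None
```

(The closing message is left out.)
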